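# Separator and next blade on the drying rack

### The arm

A 7-joint arm with a two-finger parallel gripper is mounted at the origin on the work surface. World frame = base frame: x ahead of the robot, y to its left, z up, the work surface at z = 0. Lengths are in m, angles in rad, forces in N, time in s.
With the tool pointing down it reaches from about 0.425 to 0.925 m from the base axis. Payload 6.8 kg.
Tool frame: the origin (TCP) lies at the very end of the fingers, on their centre line; the grasp point (between the pads) lies 19 mm behind it; z points along the fingers, y is the line along which they close (so a half turn about z gives the same grasp; the last joint's range is limited). The gripper opens to 88 mm and grips with 3 to 60 N. Pads are 20 mm wide; open, the fingers measure 115 mm over their backs; the gripper's body (75 mm by 178 mm) begins 61 mm behind the grasp point.
Start: joints at [-1.222, 0.477, 0.022, 1.555, -0.011, 1.109, -0.083], TCP at [0.298, 0.606, 0.191] pointing down, gripper open.
Joint ranges: [-2.96, 2.96], [-0.34, 2.1], [-1.41, 1.46], [0.24, 2.44], [-1.37, 4.51], [0.17, 1.92], [-2.96, 2.96]. Speed limits (rad/s): [2.39, 2.39, 3.14, 3.14, 3.14, 3.14, 3.14].

### API

Orientations are given as a rotation vector (axis times angle).
In Python, from bench import manip gives the robot as it stands.
- The arm moves only by the tool move_arm, never from a script. Its argument "plan" is a list of rows, each an object of numbers: "tx", "ty", "tz": the shift along the world's x, y, z in units of 0.03 m (1.0 is 0.03 m); "roll": the turn about the world's z in units of pi rad (1.0 is pi rad); "fingers": the opening, from 0 (shut) to 1 (fully open). In form: [{"tx": .., "ty": .., "tz": .., "roll": .., "fingers": ..}, ...]. A call has exactly 8 rows; each row shifts and turns the commanded pose from where the row before left it; what a row does not reach is not made up. A row lasts 1/10 s, in which the tool goes at most 50 mm and 8.59 degrees, less where a joint would pass 70% of its speed; a pose out of reach is approached as far as the arm can. A call with a number of a shift or a turn outside -1 to 1 is refused whole. A call with a gripper value outside its range is refused whole. The fingers move at their own pace and stop on an object; the grip force is fixed at half the most. Time passes only in rows, so rows that do not move let the fingers close, or fill a call up. It gives the time, the measured TCP pose, the force, the opening and the grip force at its end, in the units of the state.
- manip.read_state(): the state, without advancing time (a new reading comes with each control period).
- manip.get_image(name): name is "side" or "top"; returns the picture (384x512x3 uint8, red, green, blue); there is no depth.
- manip.get_calibration(name): a dict with "fx", "fy", "cx", "cy" (pixels), "camera_from_world" (4x4, takes a point from world to camera coordinates). Camera axes: x right, y down, z forward; pixel columns grow to the right and rows downward; lengths in m; the calibration is good to about 2 mm. A picture is of the moment at which its call begins. get_calibration takes no time and is no camera call.
- manip.job_done(): hands the job in; it is judged then, once.
The state is a dict: "time_s": time; "qpos": joint angles; "joint_velocities": joint speeds; "tau": joint torques, N m; "eef_pos": TCP position; "tool_rot": TCP orientation; "force": force on the tool from outside, world axes, zero at the start; "torque": the same for the moment, N m; "gripper_width": opening from 0.0 (shut) to 1.0 (fully open); "finger_force": force on a finger pad.
Only numpy, scipy, OpenCV 4.12 (cv2) and the standard library are available. Lean on these libraries where they do the work, as an engineer would, in place of code of your own. Each camera call takes 0.05 s, during which the arm holds its last target. There are 200 camera calls.

### The job

The first glued racket blade is already clipped to the drying rack's sloping backrest. Take the separator board from the slotted stand and lean it flat against that blade, then take the other blade from the stand and lean it, handle up, flat against the separator. Each must be centred on the rack, stand squarely on the ledge and touch the layer behind along its whole height; the glue is fresh, so handle them gently and leave the other things on the counter alone.

Things in the scene. Friction and masses are not known exactly. Their poses are not given: they have to be found in the camera images.
- rest: The drying rack's leaning ledge, fixed: 176 mm wide, 88 deep in front of its origin. Origin: on its top face at mid width. Axes lean with it: x along the ledge towards its open front edge (no lip), rising 20 degrees; y along the width; z square to the ledge, parallel to the backrest's face, 20 degrees from vertical, its top leaning towards the robot's side.
- guides: Two fixed rails beside the ledge, 10 mm above it, same origin and axes as rest, that carry the backrest (176 wide, 115 high) with the first blade clipped flat on it: eight-sided head 126 mm across flats, 10 thick, its foot on the ledge, handle along +y. Backrest stands stiffly anywhere along the rails, unmeasured: the first blade's front face is at 10 to 48 mm on this x. Feel for it.
- rack: Foot board of the wooden drying rack, fixed, 150 (x) x 190 (y) mm; it carries ledge and rails. Origin: centre of its underside. x points to the open front, away from the robot within 18 degrees. The ledge is not slippery: a foot stays where it is set, so push it back to reach the layer behind; pressing a layer near its top kicks the foot out.
- separator: Separator: plain grey rigid rectangular board 150 mm wide, 160 high, 8 thick, 0.11 to 0.25 kg, upright in any one of the stand's slots. Origin: centre of its lower edge, mid thickness. x square to its faces, y along the width, z up. Both faces alike. Can be pinched by its top edge; on the rack it rises 34 mm above the first blade.
- blade: Next plywood racket blade: eight-sided head 126 mm across flats with a 34 mm wide stub handle up, 192 high in all, 10 thick all over, 0.10 to 0.20 kg, upright in any one of the stand's slots. Origin: middle of the head's lower edge, mid thickness. x square to its faces, z up the handle. Both faces alike. Can be pinched by the handle's top, which on the rack rises 32 mm above the separator.
- stand: Fixed dark walnut stand, 220 (x) x 120 (y) x 40 mm, with three slots along its y, at x = -80, 0 and +80 mm from its origin, each 13 mm wide and 30 mm deep (floor 10 mm above the counter). Origin: centre of its underside. Its yaw is within 17 degrees of the world's.
- racket: Bystander: a finished racket with black rubber faces and a thicker wooden handle (24 x 30 mm), 188 mm high, standing handle up in the remaining slot. Origin: middle of its lower edge. Stays there.
- puck: Bystander: brass pressing puck, 72 mm across, 32 mm high. Origin: centre of underside.
- ball_box: Bystander: green plastic ball box with a white cap, 54 x 138 x 50 mm, long along its y. Origin: centre of underside.
- ruler: Bystander: cork-backed steel ruler lying flat, 200 x 28 x 5 mm, long along its y. Origin: centre of underside.
- tape_tin: Bystander: round tin of edge tape reels, 96 mm across, 57 mm high. Origin: centre of underside.

How it is judged:
On the way:
1. the separator leans, let go, flat against the first blade, centred and standing on the ledge (x of separator in the frame of rest between 0.01 and 0.06 m and y of separator in the frame of rest between -0.012 and 0.012 m and z of separator in the frame of rest between -0.004 and 0.004 m and angle between the x axis of separator and the x axis of rest, either way round below 0.03 rad and angle between the z axis of separator and the z axis of rest, either way round below 0.08 rad and contact force between separator and guides above 0.02 N and contact force between separator and the fingers below 0.05 N and linear speed of separator below 0.02 m/s), for 0.2 s.
At the end, for the whole second after the job is handed in: Separator, then blade (handle up) lean on the rack, released and still: within 12 mm of mid width, feet within 4 mm of the ledge, separator touching the first blade and blade touching the separator, faces parallel to the backrest within 1.7 degrees, edges square to the ledge within 4.5 (all of step 1 and x of blade in the frame of rest between 0.019 and 0.074 m and y of blade in the frame of rest between -0.012 and 0.012 m and z of blade in the frame of rest between -0.004 and 0.004 m and angle between the x axis of blade and the x axis of rest, either way round below 0.03 rad and angle between the z axis of blade and the z axis of rest, either way round below 0.08 rad and contact force between blade and separator above 0.02 N and contact force between blade and the fingers below 0.05 N and linear speed of blade below 0.02 m/s).
It fails at once if the fresh glue is pressed hard: more than 30 N between the separator and either blade (contact force between separator and guides above 30 N or contact force between separator and blade above 30 N).
It fails at once if a bystander is moved more than 25 mm (distance of any of racket, puck, ball_box, ruler, tape_tin from where it was at the start of the episode above 0.025 m).
It also fails if it takes over 67 s, if anything falls off the work surface, if the arm or the gripper's body presses on something with over 40 N, if the wrist force passes 120 N, or if a joint passes its speed limit or range.

## Working session

There is one attempt and no reset: what is moved stays moved. The work goes in short steps, Python scripts to look and compute and a tool call to move; the robot and the scene stay as the last step left them, time stands still between calls to the robot, and variables do not carry over. Pictures are saved under pics/ and viewed, at most 10 in all, crops included, and the job is handed in when it is done.

Besides the shell and the picture viewer there is one more tool, called in YAML: its name, and indented under it one key for each argument. move_arm: Moves the arm, as the interface text tells. Shifts and turns lie within -1 to 1; 1 stands for 0.03 m of shift or pi rad of turn. Its arguments: {"type":"object","properties":{"plan":{"type":"array","items":{"type":"object","properties":{"tx":{"type":"number"},"ty":{"type":"number"},"tz":{"type":"number"},"roll":{"type":"number"},"fingers":{"type":"number"}}}}},"required":["plan"]}

```bash
mkdir -p pics
python3 - <<'E'
from bench import manip
import cv2,numpy as np
for n in("side","top"):
    im=manip.get_image(n); cv2.imwrite(f"pics/{n}0.png",cv2.resize(im[...,::-1],(800,600)))
    np.save(f"{n}0.npy",im)
    c=manip.get_calibration(n); print(n,c["fx"],c["fy"],c["cx"],c["cy"],np.round(c["camera_from_world"],3).tolist())
print(manip.read_state())
E
```

```text
side 489.674617296977 489.674617296977 254.22101499688273 187.341945219733 [[0.9, -0.435, -0.013, -0.578], [-0.333, -0.669, -0.664, 0.146], [0.28, 0.602, -0.747, 1.145], [0.0, 0.0, 0.0, 1.0]]
top 473.34735928670386 473.34735928670386 251.3204077423472 188.92746434297965 [[-0.001, -1.0, 0.009, -0.122], [-0.99, -0.0, -0.138, 0.575], [0.138, -0.009, -0.99, 1.311], [0.0, 0.0, 0.0, 1.0]]
{'time_s': 0.1, 'qpos': array([-1.22211913,  0.47769304,  0.02236522,  1.5563051 , -0.01150365,
        1.1093176 , -0.08311523]), 'joint_velocities': array([ 0.00067135, -0.00326085,  0.00026987, -0.0025165 , -0.000379  ,
        0.00089836,  0.0007226 ]), 'tau': array([ 5.35878251e-03, -5.84088206e+01,  1.54036637e+00, -2.73312861e+01,
       -5.42098191e-02,  1.31265869e-02,  3.65246206e-05]), 'eef_pos': array([0.29748377, 0.60526826, 0.19051584]), 'tool_rot': array([-7.11252697e-01, -3.05977132e+00,  2.47574575e-03]), 'force': array([-0.24444815, -0.33271934,  1.01328593]), 'torque': array([0.05985911, 0.02046079, 0.01455842]), 'finger_force': 0.0, 'gripper_width': 1.0001035675613232}
```

View pics/side0.png

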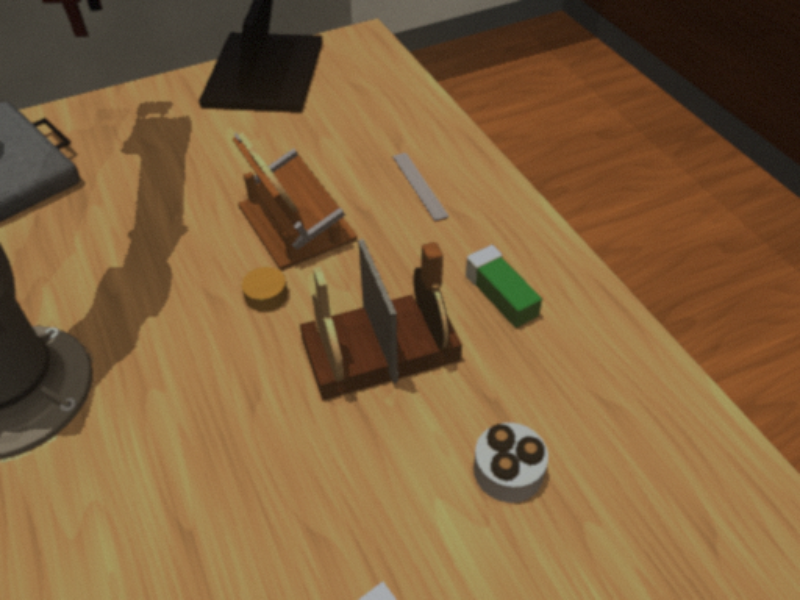

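View pics/top0.png

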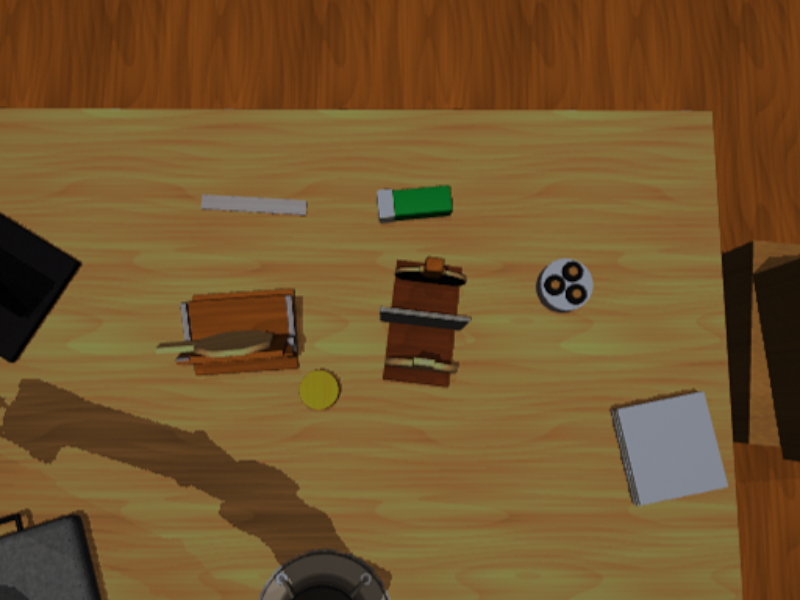

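The side view shows the rack at about (300,210), with the first blade leaning towards the robot. The stand is at about (380,340), with the blade in its near slot, the separator in the middle and the racket in the far slot. The top view shows the rack at (240,330) and the stand at (420,320). I'll zoom in to pick corner pixels.

```bash
cat > h.py <<'E'
import numpy as np,cv2
from bench import manip
C={n:manip.get_calibration(n) for n in("side","top")}
def ray(n,p):
    c=C[n];T=np.array(c["camera_from_world"]);R=T[:3,:3];o=-R.T@T[:3,3]
    d=R.T@np.array([(p[0]-c["cx"])/c["fx"],(p[1]-c["cy"])/c["fy"],1]);return o,d/np.linalg.norm(d)
def plane(n,p,z):
    o,d=ray(n,p);return o+d*(z-o[2])/d[2]
def tri(ps,pt):
    (o,d),(q,e)=ray("side",ps),ray("top",pt)
    s=np.linalg.lstsq(np.c_[d,-e],q-o,rcond=None)[0];a=o+d*s[0];b=q+e*s[1]
    return (a+b)/2,np.linalg.norm(a-b)
def proj(n,X):
    c=C[n];T=np.array(c["camera_from_world"]);x=T[:3,:3]@X+T[:3,3]
    return np.array([c["fx"]*x[0]/x[2]+c["cx"],c["fy"]*x[1]/x[2]+c["cy"]])
def crop(im,x0,y0,w,h,k):
    o=cv2.resize(im[y0:y0+h,x0:x0+w,::-1],None,fx=k,fy=k,interpolation=cv2.INTER_CUBIC)
    o=cv2.convertScaleAbs(o,alpha=1.5)
    for x in range((x0+9)//10*10,x0+w,10):
        cv2.line(o,(int((x-x0+.5)*k),0),(int((x-x0+.5)*k),5),(0,255,255),1); cv2.putText(o,str(x),(int((x-x0+.5)*k),16),0,.35,(0,255,255),1)
    for y in range((y0+9)//10*10,y0+h,10):
        cv2.line(o,(0,int((y-y0+.5)*k)),(5,int((y-y0+.5)*k)),(0,255,255),1); cv2.putText(o,str(y),(6,int((y-y0+.5)*k)),0,.35,(0,255,255),1)
    return o
E
python3 - <<'E'
from h import *
s,t=np.load("side0.npy"),np.load("top0.npy")
a=crop(s,145,80,90,95,6);b=crop(t,95,180,105,70,6)
cv2.imwrite("pics/rackS.png",a);cv2.imwrite("pics/rackT.png",b)
a=crop(s,190,150,110,105,5);b=crop(t,240,160,65,95,5)
o=np.zeros((525,800,3),np.uint8);o[:a.shape[0],:a.shape[1]]=a;b=b[:,:240];o[:b.shape[0],555:555+b.shape[1]]=b
a=crop(s,190,150,100,110,5);b=crop(t,242,160,58,95,5)
o=np.zeros((560,800,3),np.uint8);o[:550,:500]=a;o[:475,505:795]=b
cv2.imwrite("pics/stand.png",o)
E
```

```text
(no output)
```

View pics/rackS.png

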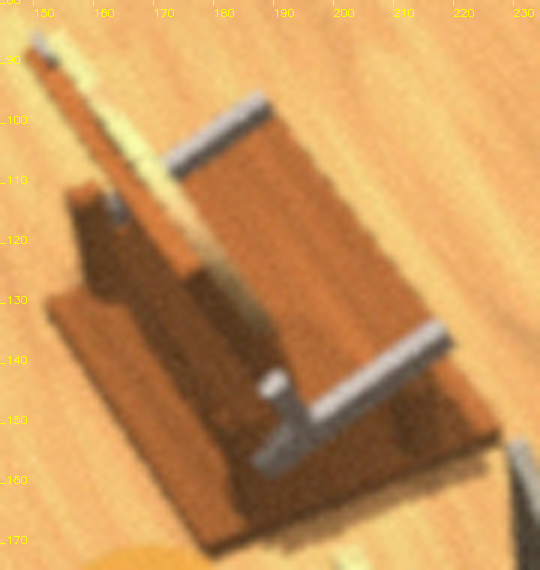

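View pics/rackT.png

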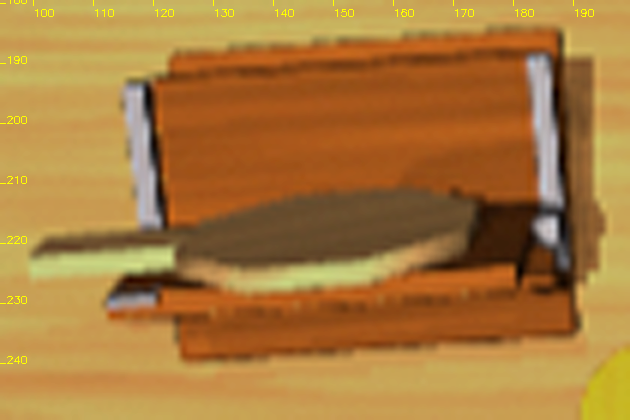

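View pics/stand.png

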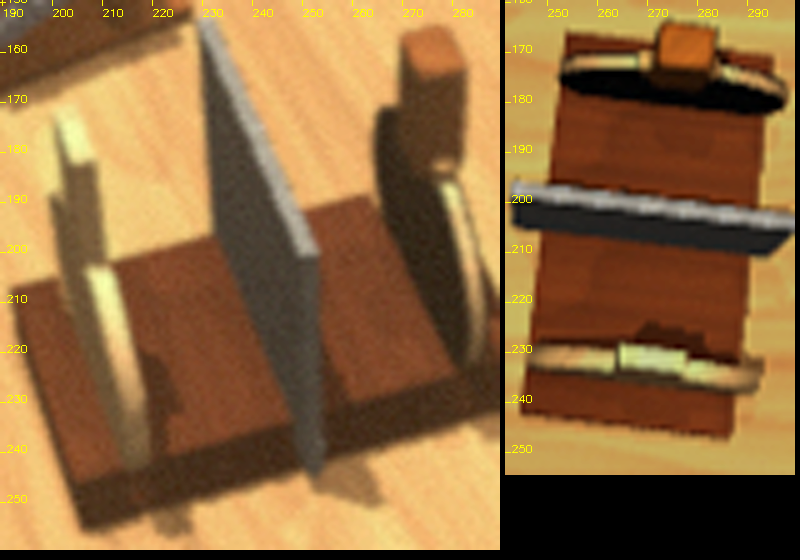

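Run:
```python
from h import *
rs=lambda x,y:(145+x/6-.5,80+y/6-.5); rt=lambda x,y:(95+x/6-.5,180+y/6-.5)
ss=lambda x,y:(190+x/5-.5,150+y/5-.5); st=lambda x,y:(242+(x-505)/5-.5,160+y/5-.5)
P={
"foot BL":(rs(48,305),rt(182,357)),"foot BR":(rs(211,552),rt(578,332)),"foot FR":(rs(498,433),rt(560,31)),
"railL front":(rs(264,95),rt(136,83)),"railR front":(rs(440,322),rt(540,55)),
"ledge FL":(rs(272,112),rt(157,82)),
"backrestTL":(rs(68,193),rt(108,305)),
"b1handle front top":(rs(55,32),rt(30,243)),"b1handle back top":(rs(28,52),rt(30,262)),
"sep L near":(ss(198,25),st(512,195)),"sep L far":(ss(204,17),st(516,183)),"sep R near":(ss(303,255),st(795,226)),
"bl top L back":(ss(53,117),st(619,369)),"bl top R back":(ss(78,166),st(683,373)),"bl top R front":(ss(96,158),st(687,349)),"bl top L front":(ss(70,105),st(621,344)),
"stand near-left":(ss(12,288),st(524,408)),"stand near-right":(ss(80,485),st(730,437)),
"rk top":(ss(432,55),st(687,48)),
}
for k,(a,b) in P.items():
    X,e=tri(a,b);print(k,X.round(4),"gap",round(e*1e3,1))
```

```text
foot BL [0.4343 0.2418 0.0055] gap 0.0
foot BR [0.447  0.0517 0.0067] gap 2.0
foot FR [0.5919 0.0631 0.0073] gap 0.8
railL front [0.5564 0.2471 0.0845] gap 0.5
railR front [0.5689 0.0623 0.0853] gap 1.4
ledge FL [0.5571 0.2388 0.0801] gap 1.2
backrestTL [0.4582 0.2662 0.0472] gap 2.3
b1handle front top [0.4758 0.28   0.1267] gap 8.9
b1handle back top [0.4652 0.2829 0.1178] gap 14.7
sep L near [ 0.5329 -0.0997  0.1654] gap 0.5
sep L far [ 0.5371 -0.1014  0.1707] gap 2.5
sep R near [ 0.5165 -0.2454  0.1673] gap 0.2
bl top L back [ 0.4431 -0.1536  0.1979] gap 2.9
bl top R back [ 0.4413 -0.1854  0.1995] gap 3.6
bl top R front [ 0.4511 -0.1869  0.2017] gap 0.6
bl top L front [ 0.4532 -0.154   0.2016] gap 1.4
stand near-left [ 0.4267 -0.1054  0.0413] gap 0.4
stand near-right [ 0.4123 -0.2219  0.0364] gap 3.3
rk top [ 0.6051 -0.1889  0.1941] gap 1.0
```

move_arm:
  plan:
    - {"tx":0.25,"ty":-0.8,"tz":0.3,"roll":-0.012,"fingers":1}
    - {"tx":0.25,"ty":-0.8,"tz":0.3,"roll":-0.012,"fingers":1}
    - {"tx":0.25,"ty":-0.8,"tz":0.3,"roll":-0.012,"fingers":1}
    - {"tx":0.25,"ty":-0.8,"tz":0.3,"roll":-0.012,"fingers":1}
    - {"tx":0.25,"ty":-0.8,"tz":0.3,"roll":-0.012,"fingers":1}
    - {"tx":0.25,"ty":-0.8,"tz":0.3,"roll":-0.012,"fingers":1}
    - {"tx":0.25,"ty":-0.8,"tz":0.2,"roll":-0.012,"fingers":1}
    - {"tx":0.25,"ty":-0.8,"tz":0,"roll":-0.012,"fingers":1}

```text
time_s: 0.9
eef_pos: [0.3583, 0.4127, 0.252]
tool_rot: [1.166, 2.917, 0.002]
force: [1.1, 0.2, 0.3]
gripper_width: 1.002
finger_force: 0.0
```

move_arm:
  plan:
    - {"tx":0.25,"ty":-0.8,"roll":-0.012,"fingers":0.7}
    - {"tx":0.25,"ty":-0.8,"roll":-0.012,"fingers":0.7}
    - {"tx":0.25,"ty":-0.8,"roll":-0.012,"fingers":0.7}
    - {"tx":0.25,"ty":-0.8,"roll":-0.012,"fingers":0.7}
    - {"tx":0.25,"ty":-0.8,"roll":-0.012,"fingers":0.7}
    - {"tx":0.25,"ty":-0.8,"roll":-0.012,"fingers":0.7}
    - {"tx":0.25,"ty":-0.8,"roll":-0.012,"fingers":0.7}
    - {"tx":0.25,"ty":-0.8,"roll":-0.012,"fingers":0.7}

```text
schema error: expected keys tx, ty, tz, roll, fingers
```

```bash
cat >> h.py <<'E'
def st():
    s=manip.read_state();a=np.array(s["tool_rot"]);y=cv2.Rodrigues(a)[0][:,1]
    ang=(np.degrees(np.arctan2(y[1],y[0]))+90)%180-90
    print("t",s["time_s"],"tcp",s["eef_pos"].round(4),"yaw",round(ang,2),"F",s["force"].round(2),"w",round(s["gripper_width"]*88,1),"ff",round(float(s["finger_force"]),1),"q7",s["qpos"][6].round(2))
E
python3 - <<'E'
from h import *
st()
rt=lambda x,y:(95+x/6-.5,180+y/6-.5)
# rest frame estimate, yaw 4 deg
w=np.radians(4.0);c,s=np.cos(np.radians(20)),np.sin(np.radians(20))
h=np.array([np.cos(w),np.sin(w),0]);Y=np.array([-np.sin(w),np.cos(w),0]);k=np.array([0,0,1.])
ex=c*h+s*k;ez=-s*h+c*k
FL=np.array([.5571,.2388,.0801]);O=FL-.088*ex-.088*Y
print("O",O.round(4), "alt lateral", )
for nm,p,zr in(("handle end",rt(30,252),.080),("handle root",rt(172,246),.080),("head top",rt(262,266),.126)):
    o,d=ray("top",p);A=np.c_[d,-ex,-Y];s_=np.linalg.solve(A,O+zr*ez-o);print(nm,s_[1:].round(4))
E
```

```text
t 0.9 tcp [0.3583 0.4127 0.252 ] yaw 46.43 F [1.1  0.2  0.34] w 88.2 ff 0.0 q7 -0.13
O [0.4807 0.1452 0.05  ] alt lateral
handle end [0.0333 0.1308]
handle root [0.0315 0.0692]
head top [0.0323 0.0206]
```

move_arm:
  plan:
    - {"tx":0.238,"ty":-0.814,"tz":0,"roll":-0.0123,"fingers":0.7}
    - {"tx":0.238,"ty":-0.814,"tz":0,"roll":-0.0123,"fingers":0.7}
    - {"tx":0.238,"ty":-0.814,"tz":0,"roll":-0.0123,"fingers":0.7}
    - {"tx":0.238,"ty":-0.814,"tz":0,"roll":-0.0123,"fingers":0.7}
    - {"tx":0.238,"ty":-0.814,"tz":0,"roll":-0.0123,"fingers":0.7}
    - {"tx":0.238,"ty":-0.814,"tz":0,"roll":-0.0123,"fingers":0.7}
    - {"tx":0.238,"ty":-0.814,"tz":0,"roll":-0.0123,"fingers":0.7}
    - {"tx":0.238,"ty":-0.814,"tz":0,"roll":-0.0123,"fingers":0.7}

```text
time_s: 1.7
eef_pos: [0.4154, 0.2164, 0.2514]
tool_rot: [1.603, 2.702, 0.0]
force: [0.1, 0.6, 0.8]
gripper_width: 0.703
finger_force: 0.0
```

move_arm:
  plan:
    - {"tx":0.238,"ty":-0.814,"tz":0,"roll":-0.0123,"fingers":0.7}
    - {"tx":0.238,"ty":-0.814,"tz":0,"roll":-0.0123,"fingers":0.7}
    - {"tx":0.238,"ty":-0.814,"tz":0,"roll":-0.0123,"fingers":0.7}
    - {"tx":0.238,"ty":-0.814,"tz":0,"roll":-0.0123,"fingers":0.7}
    - {"tx":0.238,"ty":-0.814,"tz":0,"roll":-0.0123,"fingers":0.7}
    - {"tx":0.238,"ty":-0.814,"tz":0,"roll":-0.0123,"fingers":0.7}
    - {"tx":0.238,"ty":-0.814,"tz":0,"roll":-0.0123,"fingers":0.7}
    - {"tx":0.238,"ty":-0.814,"tz":0,"roll":-0.0123,"fingers":0.7}

```text
time_s: 2.5
eef_pos: [0.4723, 0.0209, 0.2514]
tool_rot: [2.0, 2.423, 0.0]
force: [0.5, -0.7, 1.2]
gripper_width: 0.694
finger_force: 0.0
```

move_arm:
  plan:
    - {"tx":0.238,"ty":-0.814,"tz":0,"roll":-0.0123,"fingers":0.6}
    - {"tx":0.238,"ty":-0.814,"tz":0,"roll":-0.0123,"fingers":0.6}
    - {"tx":0.238,"ty":-0.814,"tz":0,"roll":-0.0123,"fingers":0.6}
    - {"tx":0.238,"ty":-0.814,"tz":0,"roll":-0.0123,"fingers":0.6}
    - {"tx":0.238,"ty":-0.814,"tz":0,"roll":-0.0123,"fingers":0.6}
    - {"tx":0.238,"ty":-0.814,"tz":0,"roll":-0.0123,"fingers":0.6}
    - {"tx":0.238,"ty":-0.814,"tz":0,"roll":-0.0123,"fingers":0.6}
    - {"tx":0.238,"ty":-0.814,"tz":0,"roll":-0.0123,"fingers":0.6}

```text
time_s: 3.3
eef_pos: [0.529, -0.1745, 0.2513]
tool_rot: [2.348, 2.086, -0.0]
force: [-0.2, 1.2, 0.6]
gripper_width: 0.596
finger_force: 0.0
```

```bash
python3 -c "
from h import *
st()"
```

```text
t 3.3 tcp [ 0.529  -0.1745  0.2513] yaw -6.76 F [-0.18  1.18  0.57] w 52.4 ff 0.0 q7 0.27
```

move_arm:
  plan:
    - {"tx":0,"ty":0,"tz":-0.7,"roll":0,"fingers":0.6}
    - {"tx":0,"ty":0,"tz":-0.7,"roll":0,"fingers":0.6}
    - {"tx":0,"ty":0,"tz":-0.7,"roll":0,"fingers":0.6}
    - {"tx":0,"ty":0,"tz":-0.7,"roll":0,"fingers":0.6}
    - {"tx":0,"ty":0,"tz":-0.7,"roll":0,"fingers":0.6}
    - {"tx":0,"ty":0,"tz":0,"roll":0,"fingers":0.3}
    - {"tx":0,"ty":0,"tz":0,"roll":0,"fingers":0}
    - {"tx":0,"ty":0,"tz":0,"roll":0,"fingers":0}

```text
time_s: 4.1
eef_pos: [0.5298, -0.1731, 0.1475]
tool_rot: [2.345, 2.088, 0.002]
force: [0.2, 0.0, 0.6]
gripper_width: 0.369
finger_force: 0.0
```

move_arm:
  plan:
    - {"tx":0,"ty":0,"tz":0,"roll":0,"fingers":0}
    - {"tx":0,"ty":0,"tz":0,"roll":0,"fingers":0}
    - {"tx":0,"ty":0,"tz":0,"roll":0,"fingers":0}
    - {"tx":0,"ty":0,"tz":0,"roll":0,"fingers":0}
    - {"tx":0,"ty":0,"tz":0,"roll":0,"fingers":0}
    - {"tx":0,"ty":0,"tz":0,"roll":0,"fingers":0}
    - {"tx":0,"ty":0,"tz":0.1,"roll":0,"fingers":0}
    - {"tx":0,"ty":0,"tz":0.1,"roll":0,"fingers":0}

```text
time_s: 4.9
eef_pos: [0.5291, -0.1723, 0.1526]
tool_rot: [-2.345, -2.09, 0.0]
force: [0.9, -0.4, 0.1]
gripper_width: 0.004
finger_force: 0.0
```

```bash
python3 -c "
from h import *
st()"
```

```text
t 4.9 tcp [ 0.5291 -0.1723  0.1526] yaw -6.59 F [ 0.91 -0.35  0.11] w 0.4 ff 0.0 q7 0.35
```

Run:
```python
from h import *
s,t=manip.get_image("side"),manip.get_image("top");np.save("side1.npy",s);np.save("top1.npy",t)
a=crop(s,180,120,100,130,4);b=crop(t,220,160,95,95,4)
o=np.zeros((525,790,3),np.uint8);o[:520,:400]=a;o[:380,405:785]=b
cv2.imwrite("pics/v1.png",o)
```

```text
(no output)
```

View pics/v1.png

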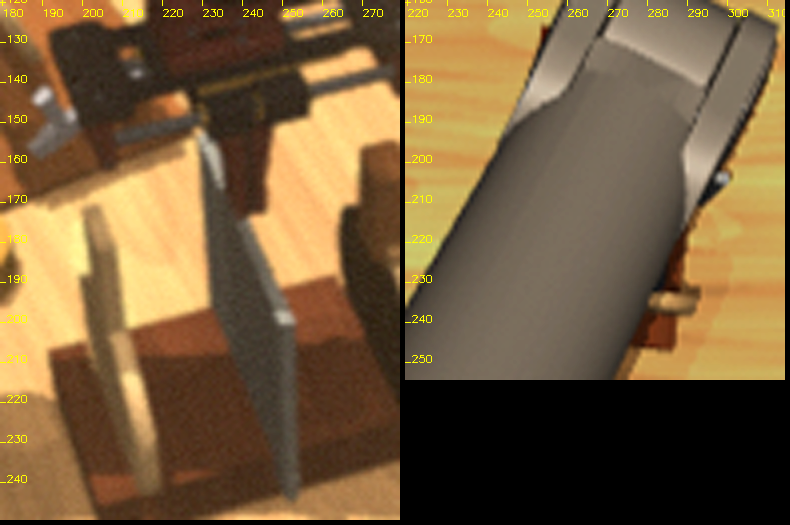

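The side view shows the closed fingertips at about (243,173), beyond or above the separator's top edge. The grasp missed, so I'll check the geometry against the TCP.

Run:
```python
from h import *
for X in([.5291,-.1723,.1526],[.5291,-.1723,.19],[.529,-.173,.170],[.525,-.1726,.168],[.5329,-.0997,.1654],[.5165,-.2454,.1673]):print(X,proj("side",np.array(X)).round(1),proj("top",np.array(X)).round(1))
t=manip.get_calibration("side")
for n in C: print(n,ray(n,(256,192)))
```

```text
[0.5291, -0.1723, 0.1526] [241.1 180. ] [270.8 200.5]
[0.5291, -0.1723, 0.19] [240.5 168.2] [271.5 198.8]
[0.529, -0.173, 0.17] [240.9 174.9] [271.4 199.7]
[0.525, -0.1726, 0.168] [239.2 176. ] [271.2 201.4]
[0.5329, -0.0997, 0.1654] [229.  154.5] [242.9 198.4]
[0.5165, -0.2454, 0.1673] [250.  200.5] [299.5 204.7]
side (array([ 0.24828826, -0.84340334,  0.94548994]), array([ 0.28043865,  0.59431427, -0.75375375]))
top (array([ 0.38809809, -0.11012737,  1.37938718]), array([ 0.13188506, -0.01904949, -0.99108196]))
```

Run:
```python
from h import *
for n,c0,r0,c1,r1 in(("side0",222,148,262,186),("side1",222,148,262,186)):
    im=np.load(n+".npy").astype(int);print(n)
    for r in range(r0,r1,1 if n=="side1" else 2):
        print(r,"".join(("o" if p[0]>150 else "r" if p[0]-p[2]>25 else ("." if p.sum()<120 else "g" if p.sum()<260 else "W")) for p in im[r,c0:c1]))
im=np.load("side1.npy");print(im[170,236:252].tolist()); print(im[182,230:246].tolist())
```

```text
side0
148 rrrrrroooooooooooooorooooooooooooooooooo
150 rrrrrrrooooooooooooooooooooooooooooooooo
152 rrrrrrrooooooooooooooooooooooooooooooooo
154 rrrrrrrrWWrroooooooooooooooooooooooooooo
156 rrrrroorWWWrrooooooooooooooooooooooooooo
158 rrrrroorrgWWrroooooooooooooooooooooooooo
160 rrooooorrggWWroooooooooooooooooooooooooo
162 ooooooorrggWWWrooooooooooooooooooooooooo
164 ooooooorrgggWWWrrooooooooooooooooooooooo
166 ooooooorrggggWWrrroooooooooooooooooooooo
168 ooooooorrgggggWWrroooooooooooooooooooooo
170 ooooooorrggggggWWrrooooooooooooooooooooo
172 oooooooorrggggggWWrroooooooooooooooooooo
174 oooooooorr.ggggggWWrrooooooooooooooooooo
176 oooooooorrgggggggWWWrroooooooooooooooooo
178 oooooooorrgggggggggWWrrooooooooooooooooo
180 oooooooorrgggggggggWWWrooooooooooooooooo
182 oooooooorrggggggggggWWWroooooooooooooooo
184 ooooooooorrggggggggggWWWrroooooooooooooo
side1
148 rrrrrrggrr............rr..........rroooo
149 rrrrggggrrr...........rr......rrrrrroooo
150 ggggggggrr.................rrrrrrooooooo
151 ggggggrrrr................rrrooooooooooo
152 gg..rrrrrr............rrrrrooooooooooooo
153 .rrr
[... 1240 characters left out ...]
ooooooooooo
181 ooooooooorggggggggggggrroooooooooooooooo
182 ooooooooorgggggg..gggggroooooooooooooooo
183 ooooooooorgggggggggggggrrooooooooooooooo
184 ooooooooorrgggggggggggggrooooooooooooooo
185 ooooooooorrgggggg..gggggrroooooooooooooo
[[49, 39, 29], [51, 38, 28], [45, 30, 18], [50, 31, 20], [50, 29, 18], [46, 30, 22], [44, 30, 20], [43, 31, 21], [49, 33, 24], [58, 36, 24], [95, 64, 38], [145, 104, 62], [167, 124, 75], [172, 126, 77], [174, 129, 79], [175, 130, 82]]
[[157, 118, 73], [109, 81, 54], [65, 53, 40], [54, 47, 39], [52, 48, 39], [52, 46, 36], [48, 42, 33], [48, 43, 32], [46, 39, 29], [42, 35, 27], [49, 42, 35], [58, 51, 43], [68, 61, 51], [73, 66, 58], [81, 73, 60], [118, 95, 66]]
```

move_arm:
  plan:
    - {"tx":0,"ty":0,"tz":0.8,"roll":0,"fingers":0}
    - {"tx":0,"ty":0,"tz":0,"roll":0,"fingers":0.5}
    - {"tx":0,"ty":0,"tz":0,"roll":0,"fingers":0.5}
    - {"tx":0,"ty":0,"tz":0,"roll":0,"fingers":0.5}
    - {"tx":0,"ty":0,"tz":-0.5,"roll":0,"fingers":0.5}
    - {"tx":0,"ty":0,"tz":-0.5,"roll":0,"fingers":0.5}
    - {"tx":0,"ty":0,"tz":-0.5,"roll":0,"fingers":0.5}
    - {"tx":0,"ty":0,"tz":0,"roll":0,"fingers":0.5}

```text
time_s: 5.8
eef_pos: [0.5272, -0.1717, 0.1286]
tool_rot: [-2.343, -2.088, 0.005]
force: [-0.4, -0.0, -0.3]
gripper_width: 0.497
finger_force: 0.0
```

Run:
```python
from h import *
st()
s,t=manip.get_image("side"),manip.get_image("top");np.save("side2.npy",s);np.save("top2.npy",t)
a=crop(s,170,110,110,110,6)
cv2.imwrite("pics/v2.png",a[:600])
print(proj("side",np.array([.529,-.173,.13])))
```

```text
t 5.8 tcp [ 0.5272 -0.1717  0.1286] yaw -6.59 F [-0.44 -0.   -0.34] w 43.7 ff 0.0 q7 0.37
[241.47422275 187.1139068 ]
```

View pics/v2.png

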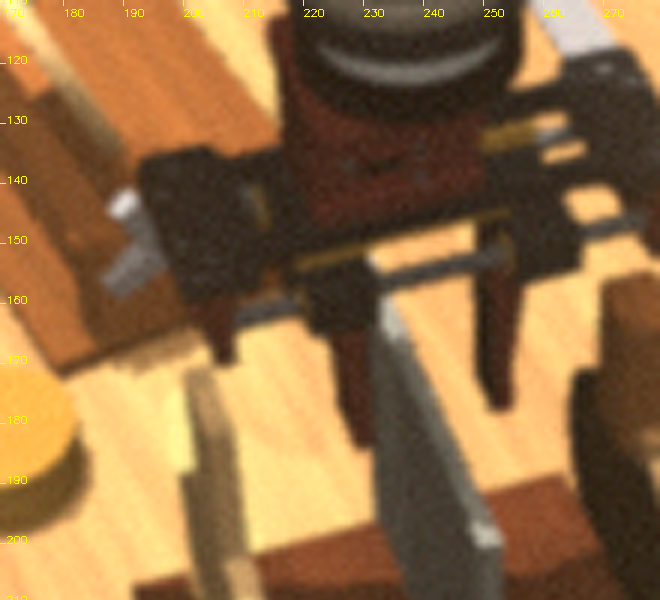

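The fingers now straddle the separator, with tips at about (230,184) and (252,178). They appear roughly 19 mm higher than the reported TCP, so I'll grip here.

move_arm:
  plan:
    - {"tx":0,"ty":0,"tz":-0.1,"roll":0,"fingers":0.3}
    - {"tx":0,"ty":0,"tz":0,"roll":0,"fingers":0}
    - {"tx":0,"ty":0,"tz":0,"roll":0,"fingers":0}
    - {"tx":0,"ty":0,"tz":0,"roll":0,"fingers":0}
    - {"tx":0,"ty":0,"tz":0,"roll":0,"fingers":0}
    - {"tx":0,"ty":0,"tz":0,"roll":0,"fingers":0}
    - {"tx":0,"ty":0,"tz":0.1,"roll":0,"fingers":0}
    - {"tx":0,"ty":0,"tz":0.2,"roll":0,"fingers":0}

```text
time_s: 6.7
eef_pos: [0.5286, -0.1721, 0.1372]
tool_rot: [-2.345, -2.089, 0.001]
force: [1.1, 0.7, -0.2]
gripper_width: 0.093
finger_force: 30.0
```

Run:
```python
from h import *
st()
```

```text
t 6.7 tcp [ 0.5286 -0.1721  0.1372] yaw -6.59 F [ 1.08  0.65 -0.16] w 8.1 ff 30.0 q7 0.37
```

move_arm:
  plan:
    - {"tx":0,"ty":0,"tz":0.8,"roll":0,"fingers":0}
    - {"tx":0,"ty":0,"tz":1,"roll":0,"fingers":0}
    - {"tx":0,"ty":0,"tz":1,"roll":0,"fingers":0}
    - {"tx":0,"ty":0.3,"tz":0.4,"roll":0,"fingers":0}
    - {"tx":0.02,"ty":0.7,"tz":0,"roll":0.005,"fingers":0}
    - {"tx":0.02,"ty":0.8,"tz":0,"roll":0.006,"fingers":0}
    - {"tx":0.02,"ty":0.8,"tz":0,"roll":0.006,"fingers":0}
    - {"tx":0.02,"ty":0.8,"tz":0,"roll":0.006,"fingers":0}

```text
time_s: 7.5
eef_pos: [0.5309, -0.0685, 0.2327]
tool_rot: [-2.266, -2.174, 0.001]
force: [-0.3, -0.1, -2.3]
gripper_width: 0.087
finger_force: 30.0
```

move_arm:
  plan:
    - {"tx":0.02,"ty":0.8,"tz":0,"roll":0.006,"fingers":0}
    - {"tx":0.02,"ty":0.8,"tz":0,"roll":0.006,"fingers":0}
    - {"tx":0.02,"ty":0.8,"tz":0,"roll":0.006,"fingers":0}
    - {"tx":0.02,"ty":0.8,"tz":0,"roll":0.006,"fingers":0}
    - {"tx":0.02,"ty":0.8,"tz":0,"roll":0.006,"fingers":0}
    - {"tx":0,"ty":0.8,"tz":0,"roll":0.0064,"fingers":0}
    - {"tx":0,"ty":0.8,"tz":0,"roll":0,"fingers":0}
    - {"tx":0,"ty":0.6,"tz":0,"roll":0,"fingers":0}

```text
time_s: 8.3
eef_pos: [0.534, 0.1185, 0.233]
tool_rot: [-2.138, -2.302, 0.0]
force: [0.6, -0.2, -1.2]
gripper_width: 0.091
finger_force: 30.0
```

Run:
```python
from h import *
st()
s,t=manip.get_image("side"),manip.get_image("top");np.save("side3.npy",s);np.save("top3.npy",t)
a=crop(s,130,40,130,125,6)
cv2.imwrite("pics/v3.png",a[:,:][:600,:800] if a.shape[0]<=600 else cv2.resize(a,None,fx=.8,fy=.8))
```

```text
t 8.3 tcp [0.534  0.1185 0.233 ] yaw 4.23 F [ 0.59 -0.2  -1.24] w 8.0 ff 30.0 q7 -0.12
```

View pics/v3.png

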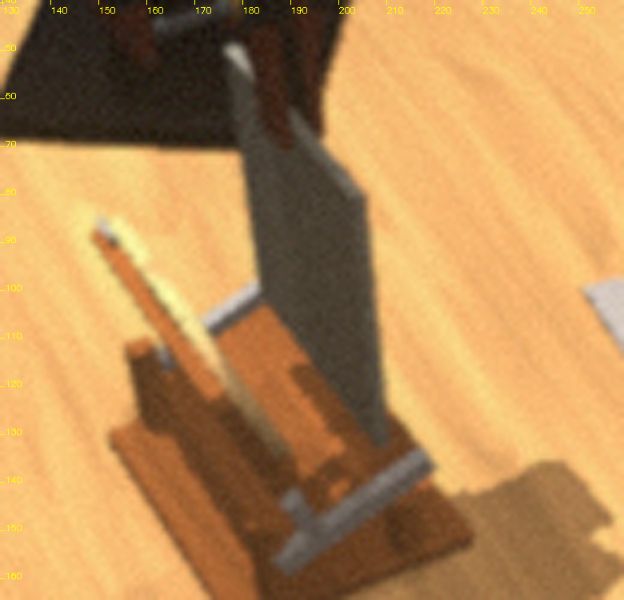

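The separator hangs upright above the ledge, its lower corners at about (184,102) and (209,132). I'll use these to check the offset between the lower edge and the TCP.

Run:
```python
from h import *
w=np.radians(4.2);h=np.array([np.cos(w),np.sin(w),0]);Y=np.array([-np.sin(w),np.cos(w),0])
T=np.array([.534,.1185,0])
for z in(.105,.115,.125):
    print(z,[proj("side",T-.004*h+sg*.075*Y+np.array([0,0,z])).round(1) for sg in(1,-1)],[proj("side",T-.004*h+sg*.075*Y+np.array([0,0,z+.16])).round(1) for sg in(1,-1)])
O=np.array([.4807,.149,.050])
for s in(.053,.040,.035,.031): 
    print(s,(O+s*h).round(4),"ledge z under front corner",(.05+(s+.004)*np.tan(np.radians(20))).round(4))
```

```text
0.105 [array([183.8, 103.6]), array([208.4, 135.8])] [array([176. ,  52.3]), array([202.6,  83.9])]
0.115 [array([183.3, 100.7]), array([208. , 132.8])] [array([175.5,  48.8]), array([202.2,  80.3])]
0.125 [array([182.9,  97.7]), array([207.7, 129.8])] [array([174.9,  45.2]), array([201.8,  76.7])]
0.053 [0.5336 0.1529 0.05  ] ledge z under front corner 0.0707
0.04 [0.5206 0.1519 0.05  ] ledge z under front corner 0.066
0.035 [0.5156 0.1516 0.05  ] ledge z under front corner 0.0642
0.031 [0.5116 0.1513 0.05  ] ledge z under front corner 0.0627
```

move_arm:
  plan:
    - {"tx":0,"ty":0.4,"tz":0,"roll":0,"fingers":0}
    - {"tx":0,"ty":0.4,"tz":-0.3,"roll":0,"fingers":0}
    - {"tx":0,"ty":0.34,"tz":-0.5,"roll":0,"fingers":0}
    - {"tx":0,"ty":0,"tz":-0.4,"roll":0,"fingers":0}
    - {"tx":-0.1,"ty":-0.007,"tz":-0.06,"roll":0,"fingers":0}
    - {"tx":-0.15,"ty":-0.01,"tz":-0.1,"roll":0,"fingers":0}
    - {"tx":-0.1,"ty":-0.007,"tz":-0.08,"roll":0,"fingers":0}
    - {"tx":-0.05,"ty":0,"tz":-0.03,"roll":0,"fingers":0}

```text
time_s: 9.2
eef_pos: [0.5222, 0.1488, 0.1894]
tool_rot: [-2.141, -2.299, -0.0]
force: [0.2, 0.1, -1.3]
gripper_width: 0.088
finger_force: 30.0
```

Run:
```python
from h import *
st()
```

```text
t 9.2 tcp [0.5222 0.1488 0.1894] yaw 4.07 F [ 0.18  0.06 -1.27] w 7.7 ff 30.0 q7 -0.17
```

move_arm:
  plan:
    - {"tx":-0.033,"ty":0.03,"tz":-0.015,"roll":0,"fingers":0}
    - {"tx":-0.033,"ty":0,"tz":-0.015,"roll":0,"fingers":0}
    - {"tx":-0.033,"ty":0,"tz":-0.015,"roll":0,"fingers":0}
    - {"tx":-0.033,"ty":0,"tz":-0.015,"roll":0,"fingers":0}
    - {"tx":-0.033,"ty":0,"tz":-0.015,"roll":0,"fingers":0}
    - {"tx":0,"ty":0,"tz":0,"roll":0,"fingers":0}
    - {"tx":0,"ty":0,"tz":0,"roll":0,"fingers":0}
    - {"tx":0,"ty":0,"tz":0,"roll":0,"fingers":0}

```text
time_s: 10.0
eef_pos: [0.5176, 0.1501, 0.1871]
tool_rot: [2.141, 2.299, 0.0]
force: [0.3, -0.1, -2.3]
gripper_width: 0.088
finger_force: 30.0
```

move_arm:
  plan:
    - {"tx":-0.033,"ty":0,"tz":-0.015,"roll":0,"fingers":0}
    - {"tx":-0.033,"ty":0,"tz":-0.015,"roll":0,"fingers":0}
    - {"tx":-0.02,"ty":0,"tz":0,"roll":0,"fingers":0}
    - {"tx":0,"ty":0,"tz":0,"roll":0,"fingers":0}
    - {"tx":0,"ty":0,"tz":0,"roll":0,"fingers":0}
    - {"tx":0,"ty":0,"tz":0,"roll":0,"fingers":0}
    - {"tx":0,"ty":0,"tz":0,"roll":0,"fingers":0}
    - {"tx":0,"ty":0,"tz":0,"roll":0,"fingers":0}

```text
time_s: 10.8
eef_pos: [0.515, 0.1501, 0.1861]
tool_rot: [2.141, 2.299, 0.0]
force: [-0.5, -0.1, -1.5]
gripper_width: 0.089
finger_force: 30.0
```

move_arm:
  plan:
    - {"tx":-0.033,"ty":0,"tz":0,"roll":0,"fingers":0}
    - {"tx":-0.033,"ty":0,"tz":0,"roll":0,"fingers":0}
    - {"tx":0,"ty":0,"tz":0,"roll":0,"fingers":0}
    - {"tx":0,"ty":0,"tz":0,"roll":0,"fingers":0}
    - {"tx":0,"ty":0,"tz":0,"roll":0,"fingers":0}
    - {"tx":0,"ty":0,"tz":0,"roll":0,"fingers":0}
    - {"tx":0,"ty":0,"tz":0,"roll":0,"fingers":0}
    - {"tx":0,"ty":0,"tz":0,"roll":0,"fingers":0}

```text
time_s: 11.6
eef_pos: [0.513, 0.1501, 0.1861]
tool_rot: [-2.141, -2.299, -0.0]
force: [-0.6, 0.3, -1.6]
gripper_width: 0.088
finger_force: 30.0
```

Run:
```python
from h import *
st()
print(manip.read_state()["torque"])
```

```text
t 11.6 tcp [0.513  0.1501 0.1861] yaw 4.1 F [-0.61  0.33 -1.63] w 7.7 ff 30.0 q7 -0.18
[-0.02322528  0.06480089  0.00733321]
```

move_arm:
  plan:
    - {"tx":-0.033,"ty":0.04,"tz":0,"roll":0,"fingers":0}
    - {"tx":-0.033,"ty":0,"tz":0,"roll":0,"fingers":0}
    - {"tx":0,"ty":0,"tz":0,"roll":0,"fingers":0}
    - {"tx":0,"ty":0,"tz":0,"roll":0,"fingers":0}
    - {"tx":0,"ty":0,"tz":0,"roll":0,"fingers":0}
    - {"tx":0,"ty":0,"tz":0,"roll":0,"fingers":0}
    - {"tx":0,"ty":0,"tz":0,"roll":0,"fingers":0}
    - {"tx":0,"ty":0,"tz":0,"roll":0,"fingers":0}

```text
time_s: 12.4
eef_pos: [0.511, 0.1513, 0.1861]
tool_rot: [2.14, 2.3, 0.0]
force: [0.3, 0.6, -0.8]
gripper_width: 0.092
finger_force: 30.0
```

Run:
```python
from h import *
st()
print(manip.read_state()["torque"])
```

```text
t 12.4 tcp [0.511  0.1513 0.1861] yaw 4.1 F [ 0.3   0.58 -0.79] w 8.1 ff 30.0 q7 -0.19
[-0.02260618  0.07678766 -0.03753787]
```

move_arm:
  plan:
    - {"tx":-0.033,"ty":0,"tz":0,"roll":0,"fingers":0}
    - {"tx":-0.033,"ty":0,"tz":0,"roll":0,"fingers":0}
    - {"tx":0,"ty":0,"tz":0,"roll":0,"fingers":0}
    - {"tx":0,"ty":0,"tz":0,"roll":0,"fingers":0}
    - {"tx":0,"ty":0,"tz":0,"roll":0,"fingers":0}
    - {"tx":0,"ty":0,"tz":0,"roll":0,"fingers":0}
    - {"tx":0,"ty":0,"tz":0,"roll":0,"fingers":0}
    - {"tx":0,"ty":0,"tz":0,"roll":0,"fingers":0}

```text
time_s: 13.2
eef_pos: [0.5091, 0.1513, 0.1862]
tool_rot: [2.141, 2.299, 0.0]
force: [1.1, 0.4, -0.3]
gripper_width: 0.088
finger_force: 30.0
```

Run:
```python
from h import *
st()
print(manip.read_state()["torque"])
```

```text
t 13.2 tcp [0.5091 0.1513 0.1862] yaw 4.1 F [ 1.15  0.43 -0.27] w 7.7 ff 30.0 q7 -0.19
[-0.05254701 -0.22642129 -0.00987523]
```

move_arm:
  plan:
    - {"tx":0.04,"ty":0,"tz":0,"roll":0,"fingers":0}
    - {"tx":0.025,"ty":0,"tz":-0.04,"roll":0,"fingers":0}
    - {"tx":0.025,"ty":0,"tz":-0.04,"roll":0,"fingers":0}
    - {"tx":0,"ty":0,"tz":0,"roll":0,"fingers":0}
    - {"tx":0,"ty":0,"tz":0,"roll":0,"fingers":0}
    - {"tx":0,"ty":0,"tz":0,"roll":0,"fingers":0}
    - {"tx":0,"ty":0,"tz":0,"roll":0,"fingers":0}
    - {"tx":0,"ty":0,"tz":0,"roll":0,"fingers":0}

```text
time_s: 14.0
eef_pos: [0.5117, 0.1513, 0.1837]
tool_rot: [-2.14, -2.3, -0.0]
force: [-0.2, 0.4, -2.1]
gripper_width: 0.089
finger_force: 30.0
```

Run:
```python
from h import *
st()
print(manip.read_state()["torque"])
```

```text
t 14.0 tcp [0.5117 0.1513 0.1837] yaw 4.1 F [-0.19  0.41 -2.09] w 7.8 ff 30.0 q7 -0.18
[-0.06149477  0.1031359  -0.07159625]
```

move_arm:
  plan:
    - {"tx":0.015,"ty":0,"tz":-0.035,"roll":0,"fingers":0}
    - {"tx":0.01,"ty":0,"tz":-0.035,"roll":0,"fingers":0}
    - {"tx":0,"ty":0,"tz":0,"roll":0,"fingers":0}
    - {"tx":0,"ty":0,"tz":0,"roll":0,"fingers":0}
    - {"tx":0,"ty":0,"tz":0,"roll":0,"fingers":0}
    - {"tx":0,"ty":0,"tz":0,"roll":0,"fingers":0}
    - {"tx":0,"ty":0,"tz":0,"roll":0,"fingers":0}
    - {"tx":0,"ty":0,"tz":0,"roll":0,"fingers":0}

```text
time_s: 14.8
eef_pos: [0.5125, 0.1513, 0.1816]
tool_rot: [-2.14, -2.3, -0.0]
force: [0.3, 0.3, -1.5]
gripper_width: 0.087
finger_force: 30.0
```

Run:
```python
from h import *
st()
print(manip.read_state()["torque"])
```

```text
t 14.8 tcp [0.5125 0.1513 0.1816] yaw 4.1 F [ 0.33  0.29 -1.48] w 7.6 ff 30.0 q7 -0.18
[-0.05540085  0.05950591 -0.05660805]
```

move_arm:
  plan:
    - {"tx":0.01,"ty":0,"tz":-0.035,"roll":0,"fingers":0}
    - {"tx":0,"ty":0,"tz":-0.03,"roll":0,"fingers":0}
    - {"tx":0,"ty":0,"tz":0,"roll":0,"fingers":0}
    - {"tx":0,"ty":0,"tz":0,"roll":0,"fingers":0}
    - {"tx":0,"ty":0,"tz":0,"roll":0,"fingers":0}
    - {"tx":0,"ty":0,"tz":0,"roll":0,"fingers":0}
    - {"tx":0,"ty":0,"tz":0,"roll":0,"fingers":0}
    - {"tx":0,"ty":0,"tz":0,"roll":0,"fingers":0}

```text
time_s: 15.6
eef_pos: [0.5128, 0.1513, 0.1797]
tool_rot: [2.141, 2.299, 0.0]
force: [0.0, -0.3, -1.6]
gripper_width: 0.085
finger_force: 30.0
```

Run:
```python
from h import *
st()
print(manip.read_state()["torque"])
```

```text
t 15.6 tcp [0.5128 0.1513 0.1797] yaw 4.1 F [ 0.03 -0.33 -1.58] w 7.5 ff 30.0 q7 -0.18
[-0.08527434  0.04147328 -0.01569865]
```

move_arm:
  plan:
    - {"tx":0.005,"ty":0,"tz":-0.04,"roll":0,"fingers":0}
    - {"tx":0.005,"ty":0,"tz":-0.03,"roll":0,"fingers":0}
    - {"tx":0,"ty":0,"tz":0,"roll":0,"fingers":0}
    - {"tx":0,"ty":0,"tz":0,"roll":0,"fingers":0}
    - {"tx":0,"ty":0,"tz":0,"roll":0,"fingers":0}
    - {"tx":0,"ty":0,"tz":0,"roll":0,"fingers":0}
    - {"tx":0,"ty":0,"tz":0,"roll":0,"fingers":0}
    - {"tx":0,"ty":0,"tz":0,"roll":0,"fingers":0}

```text
time_s: 16.4
eef_pos: [0.5131, 0.1513, 0.1776]
tool_rot: [2.141, 2.299, 0.0]
force: [0.2, 0.6, -1.8]
gripper_width: 0.09
finger_force: 30.0
```

Run:
```python
from h import *
st()
print(manip.read_state()["torque"])
```

```text
t 16.4 tcp [0.5131 0.1513 0.1776] yaw 4.1 F [ 0.22  0.64 -1.8 ] w 7.9 ff 30.0 q7 -0.18
[-0.02991351 -0.10109658  0.06022477]
```

move_arm:
  plan:
    - {"tx":0.03,"ty":0,"tz":-0.03,"roll":0,"fingers":0}
    - {"tx":0.01,"ty":0,"tz":-0.02,"roll":0,"fingers":0}
    - {"tx":0,"ty":0,"tz":0,"roll":0,"fingers":0}
    - {"tx":0,"ty":0,"tz":0,"roll":0,"fingers":0}
    - {"tx":0,"ty":0,"tz":0,"roll":0,"fingers":0}
    - {"tx":0,"ty":0,"tz":0,"roll":0,"fingers":0}
    - {"tx":0,"ty":0,"tz":0,"roll":0,"fingers":0}
    - {"tx":0,"ty":0,"tz":0,"roll":0,"fingers":0}

```text
time_s: 17.2
eef_pos: [0.5142, 0.1513, 0.176]
tool_rot: [-2.14, -2.3, 0.0]
force: [0.5, -0.6, -1.9]
gripper_width: 0.088
finger_force: 30.0
```

Run:
```python
from h import *
st()
print(manip.read_state()["torque"])
```

```text
t 17.2 tcp [0.5142 0.1513 0.176 ] yaw 4.1 F [ 0.5  -0.63 -1.86] w 7.8 ff 30.0 q7 -0.17
[-0.08314936  0.03846342 -0.03744992]
```

move_arm:
  plan:
    - {"tx":0.01,"ty":0,"tz":-0.03,"roll":0,"fingers":0}
    - {"tx":0.01,"ty":0,"tz":-0.02,"roll":0,"fingers":0}
    - {"tx":0,"ty":0,"tz":0,"roll":0,"fingers":0}
    - {"tx":0,"ty":0,"tz":0,"roll":0,"fingers":0}
    - {"tx":0,"ty":0,"tz":0,"roll":0,"fingers":0}
    - {"tx":0,"ty":0,"tz":0,"roll":0,"fingers":0}
    - {"tx":0,"ty":0,"tz":0,"roll":0,"fingers":0}
    - {"tx":0,"ty":0,"tz":0,"roll":0,"fingers":0}

```text
time_s: 18.0
eef_pos: [0.5159, 0.1515, 0.1759]
tool_rot: [2.14, 2.299, 0.003]
force: [-1.0, -0.3, 6.7]
gripper_width: 0.092
finger_force: 30.1
```

Run:
```python
from h import *
st()
print(manip.read_state()["torque"])
```

```text
t 18.0 tcp [0.5159 0.1515 0.1759] yaw 4.09 F [-0.97 -0.27  6.67] w 8.1 ff 30.1 q7 -0.17
[-0.20857523  0.45194573 -0.0556406 ]
```

move_arm:
  plan:
    - {"tx":0,"ty":0,"tz":0.06,"roll":0,"fingers":0}
    - {"tx":-0.03,"ty":0,"tz":0,"roll":0,"fingers":0}
    - {"tx":0,"ty":0,"tz":-0.01,"roll":0,"fingers":0}
    - {"tx":0,"ty":0,"tz":0,"roll":0,"fingers":0}
    - {"tx":0,"ty":0,"tz":0,"roll":0,"fingers":0}
    - {"tx":0,"ty":0,"tz":0,"roll":0,"fingers":0}
    - {"tx":0,"ty":0,"tz":0,"roll":0,"fingers":0}
    - {"tx":0,"ty":0,"tz":0,"roll":0,"fingers":0}

```text
time_s: 18.8
eef_pos: [0.5139, 0.1513, 0.176]
tool_rot: [-2.14, -2.299, 0.0]
force: [0.1, 0.6, -0.8]
gripper_width: 0.087
finger_force: 30.0
```

Run:
```python
from h import *
st()
print(manip.read_state()["torque"])
```

```text
t 18.8 tcp [0.5139 0.1513 0.176 ] yaw 4.1 F [ 0.14  0.62 -0.79] w 7.6 ff 30.0 q7 -0.17
[-0.02255307  0.00403473 -0.07021935]
```

move_arm:
  plan:
    - {"tx":0,"ty":0,"tz":0,"roll":0,"fingers":0.15}
    - {"tx":0,"ty":0,"tz":0,"roll":0,"fingers":0.22}
    - {"tx":0,"ty":0,"tz":0,"roll":0,"fingers":0.27}
    - {"tx":0,"ty":0,"tz":0,"roll":0,"fingers":0.32}
    - {"tx":0,"ty":0,"tz":0,"roll":0,"fingers":0.37}
    - {"tx":-0.05,"ty":-0.003,"tz":0,"roll":0,"fingers":0.37}
    - {"tx":-0.1,"ty":-0.007,"tz":0,"roll":0,"fingers":0.37}
    - {"tx":-0.1,"ty":-0.007,"tz":0,"roll":0,"fingers":0.37}

```text
time_s: 19.6
eef_pos: [0.5061, 0.1507, 0.176]
tool_rot: [-2.141, -2.299, 0.0]
force: [0.3, -0.8, 0.5]
gripper_width: 0.37
finger_force: 0.0
```

move_arm:
  plan:
    - {"tx":-0.1,"ty":-0.007,"tz":0,"roll":0,"fingers":0.37}
    - {"tx":-0.1,"ty":-0.007,"tz":0,"roll":0,"fingers":0.37}
    - {"tx":-0.1,"ty":-0.007,"tz":0,"roll":0,"fingers":0.37}
    - {"tx":-0.1,"ty":-0.007,"tz":0,"roll":0,"fingers":0.37}
    - {"tx":-0.1,"ty":-0.007,"tz":0,"roll":0,"fingers":0.37}
    - {"tx":-0.1,"ty":-0.007,"tz":0,"roll":0,"fingers":0.37}
    - {"tx":-0.1,"ty":-0.007,"tz":0,"roll":0,"fingers":0.37}
    - {"tx":-0.1,"ty":-0.007,"tz":0,"roll":0,"fingers":0.37}

```text
time_s: 20.4
eef_pos: [0.4822, 0.1491, 0.1761]
tool_rot: [2.141, 2.3, -0.0]
force: [-0.8, -0.0, -0.8]
gripper_width: 0.37
finger_force: 0.1
```

Run:
```python
from h import *
st()
print(manip.read_state()["torque"])
s,t=manip.get_image("side"),manip.get_image("top");np.save("side4.npy",s);np.save("top4.npy",t)
a=crop(s,130,40,120,120,5)
cv2.imwrite("pics/v4.png",a)
```

```text
t 20.4 tcp [0.4822 0.1491 0.1761] yaw 4.1 F [-0.79 -0.03 -0.84] w 32.6 ff 0.1 q7 -0.22
[-0.02296919  0.09080625 -0.00895159]
```

View pics/v4.png

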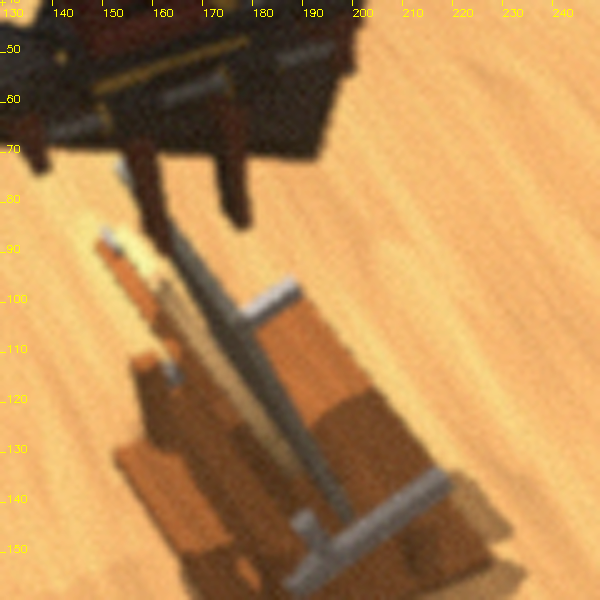

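The board leans back against the rear finger at about (160,85), and its foot sits in place at about (198,142). I'll keep lowering it slowly.

move_arm:
  plan:
    - {"tx":-0.06,"ty":-0.004,"tz":0,"roll":0,"fingers":0.37}
    - {"tx":-0.06,"ty":-0.004,"tz":0,"roll":0,"fingers":0.37}
    - {"tx":-0.06,"ty":-0.004,"tz":0,"roll":0,"fingers":0.37}
    - {"tx":-0.05,"ty":-0.004,"tz":0,"roll":0,"fingers":0.37}
    - {"tx":-0.05,"ty":-0.004,"tz":0,"roll":0,"fingers":0.37}
    - {"tx":-0.05,"ty":-0.004,"tz":0,"roll":0,"fingers":0.37}
    - {"tx":-0.05,"ty":-0.004,"tz":0,"roll":0,"fingers":0.37}
    - {"tx":-0.05,"ty":-0.004,"tz":0,"roll":0,"fingers":0.37}

```text
time_s: 21.3
eef_pos: [0.4695, 0.1482, 0.1761]
tool_rot: [2.14, 2.3, 0.0]
force: [-0.9, -0.9, -0.2]
gripper_width: 0.37
finger_force: 0.0
```

move_arm:
  plan:
    - {"tx":-0.05,"ty":-0.004,"tz":0,"roll":0,"fingers":0.37}
    - {"tx":-0.05,"ty":-0.004,"tz":0,"roll":0,"fingers":0.37}
    - {"tx":-0.05,"ty":-0.004,"tz":0,"roll":0,"fingers":0.37}
    - {"tx":-0.05,"ty":-0.004,"tz":0,"roll":0,"fingers":0.37}
    - {"tx":-0.05,"ty":-0.004,"tz":0,"roll":0,"fingers":0.37}
    - {"tx":-0.05,"ty":-0.004,"tz":0,"roll":0,"fingers":0.37}
    - {"tx":0,"ty":0,"tz":0,"roll":0,"fingers":0.37}
    - {"tx":0,"ty":0,"tz":0,"roll":0,"fingers":0.37}

```text
time_s: 22.1
eef_pos: [0.4606, 0.1475, 0.1761]
tool_rot: [2.14, 2.3, 0.0]
force: [-0.4, -0.0, -0.2]
gripper_width: 0.368
finger_force: 0.0
```

Run:
```python
from h import *
st()
print(manip.read_state()["torque"])
s,t=manip.get_image("side"),manip.get_image("top");np.save("side5.npy",s);np.save("top5.npy",t)
a=cv2.resize(s[50:150,130:250,::-1],None,fx=6,fy=6,interpolation=cv2.INTER_CUBIC)
cv2.imwrite("pics/v5.png",cv2.convertScaleAbs(a,alpha=1.5))
```

```text
t 22.1 tcp [0.4606 0.1475 0.1761] yaw 4.11 F [-0.38 -0.03 -0.18] w 32.4 ff 0.0 q7 -0.25
[-0.07408281  0.04693108 -0.01423364]
```

move_arm:
  plan:
    - {"tx":0,"ty":0,"tz":0.3,"roll":0,"fingers":0.37}
    - {"tx":0,"ty":0,"tz":0.5,"roll":0,"fingers":0.37}
    - {"tx":0,"ty":0,"tz":0.8,"roll":0,"fingers":0.37}
    - {"tx":0,"ty":0,"tz":0.9,"roll":0,"fingers":0.37}
    - {"tx":0,"ty":0,"tz":0.9,"roll":0,"fingers":0.45}
    - {"tx":-0.03,"ty":-0.6,"tz":0,"roll":-0.004,"fingers":0.45}
    - {"tx":-0.03,"ty":-0.9,"tz":0,"roll":-0.004,"fingers":0.45}
    - {"tx":-0.03,"ty":-0.9,"tz":0,"roll":-0.004,"fingers":0.45}

```text
time_s: 23.0
eef_pos: [0.4575, 0.0739, 0.278]
tool_rot: [2.184, 2.258, -0.0]
force: [-0.5, -0.1, 0.5]
gripper_width: 0.451
finger_force: 0.0
```

move_arm:
  plan:
    - {"tx":-0.04,"ty":-0.9,"tz":0,"roll":-0.005,"fingers":0.45}
    - {"tx":-0.04,"ty":-0.9,"tz":0,"roll":-0.005,"fingers":0.45}
    - {"tx":-0.04,"ty":-0.9,"tz":0,"roll":-0.005,"fingers":0.45}
    - {"tx":-0.04,"ty":-0.9,"tz":0,"roll":-0.005,"fingers":0.45}
    - {"tx":-0.04,"ty":-0.9,"tz":0,"roll":-0.005,"fingers":0.45}
    - {"tx":-0.04,"ty":-0.9,"tz":0,"roll":-0.005,"fingers":0.45}
    - {"tx":-0.04,"ty":-0.9,"tz":0,"roll":-0.005,"fingers":0.45}
    - {"tx":-0.04,"ty":-0.9,"tz":0,"roll":-0.006,"fingers":0.45}

```text
time_s: 23.8
eef_pos: [0.4473, -0.1423, 0.2778]
tool_rot: [-2.326, -2.111, -0.0]
force: [0.5, 0.0, -1.6]
gripper_width: 0.453
finger_force: 0.0
```

Run:
```python
from h import *
st()
s,t=manip.get_image("side"),manip.get_image("top");np.save("side6.npy",s);np.save("top6.npy",t)
a=cv2.resize(s[50:150,130:230,::-1],None,fx=4,fy=4,interpolation=cv2.INTER_CUBIC)
b=cv2.resize(t[180:250,95:195,::-1],None,fx=4,fy=4,interpolation=cv2.INTER_CUBIC)
c=cv2.resize(s[150:225,180:280,::-1],None,fx=4,fy=4,interpolation=cv2.INTER_CUBIC)
o=np.zeros((590,800,3),np.uint8);o[:400,:400]=a;o[:280,400:]=b;o[285:585,400:]=c
cv2.imwrite("pics/v6.png",cv2.convertScaleAbs(o,alpha=1.5))
```

```text
t 23.8 tcp [ 0.4473 -0.1423  0.2778] yaw -5.53 F [ 0.49  0.02 -1.6 ] w 39.9 ff 0.0 q7 0.12
```

View pics/v6.png

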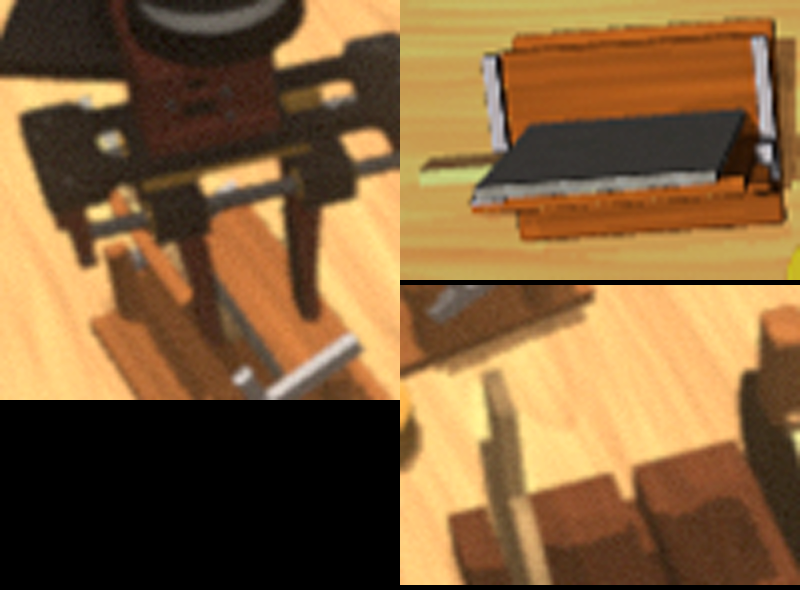

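The top view shows the separator lying flat and parallel to the ledge, with its foot edge from (530,125) to (745,112) and its top edge from (475,200) to (718,175). The blade still stands in its slot. I'll check the tilt numerically.

Run:
```python
from h import *
t6=lambda x,y:(95+(x-400)/4-.5,180+y/4-.5)
w=np.radians(4.1);c,s=np.cos(np.radians(20)),np.sin(np.radians(20))
h=np.array([np.cos(w),np.sin(w),0]);Y=np.array([-np.sin(w),np.cos(w),0]);k=np.array([0,0,1.])
ex=c*h+s*k;ez=-s*h+c*k
for oz in(.050,.045):
  O=np.array([.4807,.149,oz])
  for nm,p,zr in(("footL",t6(530,125),0),("footR",t6(745,112),0),("topL",t6(482,187),.16),("topR",t6(717,171),.16),("ledgeFL",t6(505,55),0)):
    o,d=ray("top",p);q=np.linalg.solve(np.c_[d,-ex,-Y],O+zr*ez-o);print(oz,nm,q[1:].round(4))
# light/dark transitions along columns of top view
im=np.load("top6.npy").astype(int)
for u in(135,150,165,175):
    print(u,[int(v) for v in im[205:232,u].sum(1)])
```

```text
0.05 footL [0.0374 0.0725]
0.05 footR [ 0.0358 -0.0769]
0.05 topL [0.0395 0.066 ]
0.05 topR [ 0.0389 -0.078 ]
0.05 ledgeFL [0.0883 0.0837]
0.045 footL [0.038  0.0737]
0.045 footR [ 0.0363 -0.0763]
0.045 topL [0.0399 0.0673]
0.045 topR [ 0.0393 -0.0773]
0.045 ledgeFL [0.089  0.0849]
135 [185, 182, 183, 181, 188, 150, 102, 102, 107, 105, 101, 100, 103, 111, 106, 103, 106, 104, 102, 94, 249, 293, 269, 208, 172, 193, 159]
150 [187, 184, 184, 191, 150, 104, 102, 105, 108, 106, 105, 104, 103, 102, 105, 103, 103, 106, 91, 256, 305, 296, 242, 180, 190, 156, 148]
165 [185, 177, 157, 122, 99, 105, 104, 104, 104, 106, 103, 105, 103, 104, 104, 107, 102, 90, 264, 319, 314, 266, 193, 191, 146, 136, 160]
175 [169, 172, 140, 101, 105, 104, 102, 103, 101, 104, 108, 108, 105, 104, 89, 58, 53, 53, 44, 103, 185, 203, 187, 173, 159, 161, 167]
```

move_arm:
  plan:
    - {"tx":0,"ty":-0.5,"tz":0,"roll":0,"fingers":0.45}
    - {"tx":0,"ty":-0.42,"tz":0,"roll":0,"fingers":0.45}
    - {"tx":0,"ty":0,"tz":-0.8,"roll":0,"fingers":0.45}
    - {"tx":0,"ty":0,"tz":-0.9,"roll":0,"fingers":0.45}
    - {"tx":0,"ty":0,"tz":-0.9,"roll":0,"fingers":0.45}
    - {"tx":0,"ty":0,"tz":-0.8,"roll":0,"fingers":0.45}
    - {"tx":0,"ty":0,"tz":-0.53,"roll":0,"fingers":0.45}
    - {"tx":0,"ty":0,"tz":0,"roll":0,"fingers":0.45}

```text
time_s: 24.7
eef_pos: [0.4462, -0.1673, 0.1582]
tool_rot: [-2.322, -2.111, 0.005]
force: [-1.0, 0.2, 0.5]
gripper_width: 0.446
finger_force: 0.0
```

move_arm:
  plan:
    - {"tx":0,"ty":0,"tz":0,"roll":0,"fingers":0.2}
    - {"tx":0,"ty":0,"tz":0,"roll":0,"fingers":0}
    - {"tx":0,"ty":0,"tz":0,"roll":0,"fingers":0}
    - {"tx":0,"ty":0,"tz":0,"roll":0,"fingers":0}
    - {"tx":0,"ty":0,"tz":0,"roll":0,"fingers":0}
    - {"tx":0,"ty":0,"tz":0,"roll":0,"fingers":0}
    - {"tx":0,"ty":0,"tz":0,"roll":0,"fingers":0}
    - {"tx":0,"ty":0,"tz":0,"roll":0,"fingers":0}

```text
time_s: 25.5
eef_pos: [0.4489, -0.1683, 0.1608]
tool_rot: [2.324, 2.113, 0.001]
force: [0.4, -0.1, 6.4]
gripper_width: 0.113
finger_force: 30.0
```

Run:
```python
from h import *
st()
print(manip.read_state()["torque"])
```

```text
t 25.5 tcp [ 0.4489 -0.1683  0.1608] yaw -5.44 F [ 0.42 -0.06  6.35] w 9.9 ff 30.0 q7 0.37
[0.07821831 0.23233571 0.03899139]
```

move_arm:
  plan:
    - {"tx":0,"ty":0,"tz":0.5,"roll":0,"fingers":0}
    - {"tx":0,"ty":0,"tz":1,"roll":0,"fingers":0}
    - {"tx":0,"ty":0,"tz":1,"roll":0,"fingers":0}
    - {"tx":0,"ty":0.2,"tz":1,"roll":0,"fingers":0}
    - {"tx":0.1,"ty":0.6,"tz":0,"roll":0.004,"fingers":0}
    - {"tx":0.1,"ty":0.8,"tz":0,"roll":0.004,"fingers":0}
    - {"tx":0.1,"ty":0.8,"tz":0,"roll":0.004,"fingers":0}
    - {"tx":0.1,"ty":0.8,"tz":0,"roll":0.004,"fingers":0}

```text
time_s: 26.3
eef_pos: [0.4599, -0.0713, 0.2649]
tool_rot: [-2.27, -2.171, 0.0]
force: [0.2, -0.1, 0.4]
gripper_width: 0.112
finger_force: 29.9
```

move_arm:
  plan:
    - {"tx":0.1,"ty":0.8,"tz":0,"roll":0.004,"fingers":0}
    - {"tx":0.8,"ty":0.6,"tz":0,"roll":0.004,"fingers":0}
    - {"tx":0.8,"ty":0.6,"tz":0,"roll":0.004,"fingers":0}
    - {"tx":0.8,"ty":0.6,"tz":0,"roll":0.004,"fingers":0}
    - {"tx":0.8,"ty":0.6,"tz":0,"roll":0.004,"fingers":0}
    - {"tx":0,"ty":0.86,"tz":0,"roll":0.004,"fingers":0}
    - {"tx":0,"ty":0.86,"tz":0,"roll":0.004,"fingers":0}
    - {"tx":0,"ty":0.86,"tz":0,"roll":0.004,"fingers":0}

```text
time_s: 27.1
eef_pos: [0.5589, 0.102, 0.2644]
tool_rot: [-2.158, -2.282, 0.002]
force: [0.7, 1.0, -1.0]
gripper_width: 0.11
finger_force: 30.0
```

move_arm:
  plan:
    - {"tx":0,"ty":0.86,"tz":0,"roll":0.005,"fingers":0}
    - {"tx":0,"ty":0.86,"tz":0,"roll":0,"fingers":0}
    - {"tx":0,"ty":0,"tz":0,"roll":0,"fingers":0}
    - {"tx":0,"ty":0,"tz":0,"roll":0,"fingers":0}
    - {"tx":0,"ty":0,"tz":0,"roll":0,"fingers":0}
    - {"tx":0,"ty":0,"tz":0,"roll":0,"fingers":0}
    - {"tx":0,"ty":0,"tz":0,"roll":0,"fingers":0}
    - {"tx":0,"ty":0,"tz":0,"roll":0,"fingers":0}

```text
time_s: 27.9
eef_pos: [0.5593, 0.1522, 0.2653]
tool_rot: [2.142, 2.298, 0.0]
force: [-0.0, 0.3, -0.4]
gripper_width: 0.112
finger_force: 30.0
```

Run:
```python
from h import *
st()
print(manip.read_state()["torque"])
s,t=manip.get_image("side"),manip.get_image("top");np.save("side7.npy",s);np.save("top7.npy",t)
T=manip.read_state()["eef_pos"];w=np.radians(4.1);h=np.array([np.cos(w),np.sin(w),0]);Y=np.array([-np.sin(w),np.cos(w),0])
F=lambda y,z:proj("side",T-.005*h+y*Y+np.array([0,0,z-.151])).round(1)
print("pred foot L,R",F(.026,0),F(-.026,0),"right flat",F(-.063,.037),F(-.063,.089))
im=s.astype(int)
for r in range(60,140,2):
    print(r,"".join("o" if p[0]>150 else "r" if p[0]-p[2]>60 else ("." if p.sum()<130 else "g" if p.sum()<260 else "W") for p in im[r,160:235]))
```

```text
t 27.9 tcp [0.5593 0.1522 0.2653] yaw 4.05 F [-0.05  0.33 -0.44] w 9.8 ff 30.0 q7 -0.13
[-0.08887607  0.0535163   0.00642162]
pred foot L,R [195.  101.1] [203.4 111.7] right flat [208.5 108.5] [206.8  91.9]
60 ................................gggggggggrooooooooooooooooooooooooooooooooo
62 ..............................gggggggggggrooooooooooooooooooooooooooooooooo
64 .............................ggggggggggggrooooooooooooooooooooooooooooooooo
66 ...........................ggggggggggggggWooooooooooooooooooooooooooooooooo
68 ...........................gggggggggggggggroooooooooooooooooooooooooooooooo
70 gggg.......................ggggggggggggggWroooooooooooooooooooooooooooooooo
72 oooooooooooooooooroorrrrrrgggggggggggggggrrrooooooooooooooooooooooooooooooo
74 ooooooooooooooooooooooooooorgggggggggggggWWrroooooooooooooooooooooooooooooo
76 ooooooooooooooooooooooooooorggggggggggggggWrrrooooooooooooooooooooooooooooo
78 ooooooooooooooooooooooooooorgggggggggggggggWWrroooooooooooooooooooooooooooo
80 oooooooooooooooooooooooooooorgggggggggggggggWrroooooooooooooooooooooooooooo
82 ooooooooooooooooooooo
[... 1586 characters left out ...]
ggggggggggggrrrrrrrrrrrrrrrrrgggggrooooooooooooooooooooooooo
124 ..g.gggggggggggggggggggggggggrrrrrrrrrrrrggggggggggrooooooooooooooooooooooo
126 g.ggg.gggggggggg....ggggggggggrrrrrrrrggggggggggggggrrooooooooooooooooooooo
128 g..g.ggggggggggg......ggggggggggrrrrggggggggrrrrg.ggggroooooooooooooooooooo
130 rrggggggggggggggg.....ggggggggggggggggggggggrrgggggggggrooooooooooooooooooo
132 rrrrrrrg.gggggggggg......ggggggggggggggggggggggg.ggggggggroooooooooororrrrr
134 rrrrrrrrg.g.gggggggg......gggggggggg.gggggggggggggggggggggWWoooooorrrgggggg
136 rrrrrrrrrg..gg.ggggggg.......g...gggggggggggggggggggggggggggWroorrrgggggggg
138 rrrrrrrrrrggg.ggggggggg......g....gggg.gggggggggggggggggggggggrrrrggggggggg
```

move_arm:
  plan:
    - {"tx":0,"ty":0,"tz":-0.35,"roll":0,"fingers":0}
    - {"tx":0,"ty":0,"tz":-0.35,"roll":0,"fingers":0}
    - {"tx":0,"ty":0,"tz":-0.34,"roll":0,"fingers":0}
    - {"tx":-0.3,"ty":0,"tz":-0.15,"roll":0,"fingers":0}
    - {"tx":-0.4,"ty":0,"tz":-0.2,"roll":0,"fingers":0}
    - {"tx":-0.3,"ty":0,"tz":-0.15,"roll":0,"fingers":0}
    - {"tx":0,"ty":0,"tz":0,"roll":0,"fingers":0}
    - {"tx":0,"ty":0,"tz":0,"roll":0,"fingers":0}

```text
time_s: 28.8
eef_pos: [0.5293, 0.1531, 0.2192]
tool_rot: [2.14, 2.3, 0.001]
force: [0.8, 0.3, -1.6]
gripper_width: 0.112
finger_force: 30.0
```

move_arm:
  plan:
    - {"tx":-0.033,"ty":0,"tz":-0.012,"roll":0,"fingers":0}
    - {"tx":-0.033,"ty":0,"tz":-0.012,"roll":0,"fingers":0}
    - {"tx":-0.033,"ty":0,"tz":-0.012,"roll":0,"fingers":0}
    - {"tx":-0.033,"ty":0,"tz":-0.012,"roll":0,"fingers":0}
    - {"tx":0,"ty":0,"tz":0,"roll":0,"fingers":0}
    - {"tx":0,"ty":0,"tz":0,"roll":0,"fingers":0}
    - {"tx":0,"ty":0,"tz":0,"roll":0,"fingers":0}
    - {"tx":0,"ty":0,"tz":0,"roll":0,"fingers":0}

```text
time_s: 29.6
eef_pos: [0.5253, 0.1528, 0.2175]
tool_rot: [2.14, 2.3, 0.0]
force: [-0.2, 0.2, -1.0]
gripper_width: 0.11
finger_force: 30.0
```

Run:
```python
from h import *
st()
print(manip.read_state()["torque"])
```

```text
t 29.6 tcp [0.5253 0.1528 0.2175] yaw 4.1 F [-0.25  0.2  -0.98] w 9.7 ff 30.0 q7 -0.15
[-0.06257878  0.04708231  0.03268737]
```

move_arm:
  plan:
    - {"tx":-0.033,"ty":0,"tz":-0.012,"roll":0,"fingers":0}
    - {"tx":-0.033,"ty":0,"tz":-0.012,"roll":0,"fingers":0}
    - {"tx":0,"ty":0,"tz":0,"roll":0,"fingers":0}
    - {"tx":0,"ty":0,"tz":0,"roll":0,"fingers":0}
    - {"tx":0,"ty":0,"tz":0,"roll":0,"fingers":0}
    - {"tx":0,"ty":0,"tz":0,"roll":0,"fingers":0}
    - {"tx":0,"ty":0,"tz":0,"roll":0,"fingers":0}
    - {"tx":0,"ty":0,"tz":0,"roll":0,"fingers":0}

```text
time_s: 30.4
eef_pos: [0.5233, 0.1528, 0.2168]
tool_rot: [2.141, 2.299, 0.0]
force: [-0.7, 0.2, -1.9]
gripper_width: 0.11
finger_force: 30.0
```

Run:
```python
from h import *
st()
print(manip.read_state()["torque"])
```

```text
t 30.4 tcp [0.5233 0.1528 0.2168] yaw 4.1 F [-0.66  0.17 -1.88] w 9.7 ff 30.0 q7 -0.15
[-0.05078581  0.03328557 -0.04536666]
```

move_arm:
  plan:
    - {"tx":-0.033,"ty":0,"tz":0,"roll":0,"fingers":0}
    - {"tx":-0.02,"ty":0,"tz":0,"roll":0,"fingers":0}
    - {"tx":0,"ty":0,"tz":0,"roll":0,"fingers":0}
    - {"tx":0,"ty":0,"tz":0,"roll":0,"fingers":0}
    - {"tx":0,"ty":0,"tz":0,"roll":0,"fingers":0}
    - {"tx":0,"ty":0,"tz":0,"roll":0,"fingers":0}
    - {"tx":0,"ty":0,"tz":0,"roll":0,"fingers":0}
    - {"tx":0,"ty":0,"tz":0,"roll":0,"fingers":0}

```text
time_s: 31.2
eef_pos: [0.5217, 0.1529, 0.2168]
tool_rot: [2.14, 2.3, -0.0]
force: [0.4, -0.5, -1.1]
gripper_width: 0.111
finger_force: 30.0
```

Run:
```python
from h import *
st()
print(manip.read_state()["torque"])
```

```text
t 31.2 tcp [0.5217 0.1529 0.2168] yaw 4.11 F [ 0.38 -0.47 -1.08] w 9.8 ff 30.0 q7 -0.16
[-0.04802138  0.0282102  -0.03931061]
```

move_arm:
  plan:
    - {"tx":-0.025,"ty":0,"tz":0,"roll":0,"fingers":0}
    - {"tx":-0.02,"ty":0,"tz":0,"roll":0,"fingers":0}
    - {"tx":0,"ty":0,"tz":0,"roll":0,"fingers":0}
    - {"tx":0,"ty":0,"tz":0,"roll":0,"fingers":0}
    - {"tx":0,"ty":0,"tz":0,"roll":0,"fingers":0}
    - {"tx":0,"ty":0,"tz":0,"roll":0,"fingers":0}
    - {"tx":0,"ty":0,"tz":0,"roll":0,"fingers":0}
    - {"tx":0,"ty":0,"tz":0,"roll":0,"fingers":0}

```text
time_s: 32.0
eef_pos: [0.5204, 0.1528, 0.2168]
tool_rot: [2.141, 2.299, 0.0]
force: [-0.7, -0.2, -0.7]
gripper_width: 0.11
finger_force: 30.0
```

Run:
```python
from h import *
st()
print(manip.read_state()["torque"])
```

```text
t 32.0 tcp [0.5204 0.1528 0.2168] yaw 4.1 F [-0.66 -0.18 -0.68] w 9.7 ff 30.0 q7 -0.16
[-0.05581754  0.00787947  0.0341921 ]
```

move_arm:
  plan:
    - {"tx":-0.025,"ty":0,"tz":0,"roll":0,"fingers":0}
    - {"tx":-0.02,"ty":0,"tz":0,"roll":0,"fingers":0}
    - {"tx":0,"ty":0,"tz":0,"roll":0,"fingers":0}
    - {"tx":0,"ty":0,"tz":0,"roll":0,"fingers":0}
    - {"tx":0,"ty":0,"tz":0,"roll":0,"fingers":0}
    - {"tx":0,"ty":0,"tz":0,"roll":0,"fingers":0}
    - {"tx":0,"ty":0,"tz":0,"roll":0,"fingers":0}
    - {"tx":0,"ty":0,"tz":0,"roll":0,"fingers":0}

```text
time_s: 32.8
eef_pos: [0.5191, 0.1528, 0.2169]
tool_rot: [2.14, 2.299, 0.0]
force: [0.7, 0.1, -1.3]
gripper_width: 0.112
finger_force: 30.0
```

Run:
```python
from h import *
st()
print(manip.read_state()["torque"])
```

```text
t 32.8 tcp [0.5191 0.1528 0.2169] yaw 4.1 F [ 0.67  0.14 -1.3 ] w 9.8 ff 30.0 q7 -0.16
[-0.02753711 -0.09779026  0.03804794]
```

move_arm:
  plan:
    - {"tx":0.05,"ty":0,"tz":0,"roll":0,"fingers":0}
    - {"tx":0.02,"ty":0,"tz":-0.05,"roll":0,"fingers":0}
    - {"tx":0.02,"ty":0,"tz":-0.05,"roll":0,"fingers":0}
    - {"tx":0,"ty":0,"tz":0,"roll":0,"fingers":0}
    - {"tx":0,"ty":0,"tz":0,"roll":0,"fingers":0}
    - {"tx":0,"ty":0,"tz":0,"roll":0,"fingers":0}
    - {"tx":0,"ty":0,"tz":0,"roll":0,"fingers":0}
    - {"tx":0,"ty":0,"tz":0,"roll":0,"fingers":0}

```text
time_s: 33.6
eef_pos: [0.5217, 0.1529, 0.2138]
tool_rot: [-2.14, -2.3, -0.0]
force: [0.1, -0.6, -1.8]
gripper_width: 0.113
finger_force: 30.0
```

Run:
```python
from h import *
st()
print(manip.read_state()["torque"])
```

```text
t 33.6 tcp [0.5217 0.1529 0.2138] yaw 4.11 F [ 0.14 -0.61 -1.78] w 9.9 ff 30.0 q7 -0.15
[-0.01310365  0.04728905 -0.01193571]
```

move_arm:
  plan:
    - {"tx":0,"ty":0,"tz":-0.03,"roll":0,"fingers":0}
    - {"tx":0,"ty":0,"tz":0,"roll":0,"fingers":0}
    - {"tx":0,"ty":0,"tz":0,"roll":0,"fingers":0}
    - {"tx":0,"ty":0,"tz":0,"roll":0,"fingers":0}
    - {"tx":0,"ty":0,"tz":0,"roll":0,"fingers":0}
    - {"tx":0,"ty":0,"tz":0,"roll":0,"fingers":0}
    - {"tx":0,"ty":0,"tz":0,"roll":0,"fingers":0}
    - {"tx":0,"ty":0,"tz":0,"roll":0,"fingers":0}

```text
time_s: 34.4
eef_pos: [0.5217, 0.1528, 0.2129]
tool_rot: [-2.141, -2.299, -0.0]
force: [0.4, 0.3, -1.3]
gripper_width: 0.108
finger_force: 30.0
```

Run:
```python
from h import *
st()
print(manip.read_state()["torque"])
```

```text
t 34.4 tcp [0.5217 0.1528 0.2129] yaw 4.1 F [ 0.45  0.26 -1.27] w 9.5 ff 30.0 q7 -0.15
[-0.052657   -0.0213732  -0.00042562]
```

move_arm:
  plan:
    - {"tx":0.015,"ty":0,"tz":-0.03,"roll":0,"fingers":0}
    - {"tx":0,"ty":0,"tz":0,"roll":0,"fingers":0}
    - {"tx":0,"ty":0,"tz":0,"roll":0,"fingers":0}
    - {"tx":0,"ty":0,"tz":0,"roll":0,"fingers":0}
    - {"tx":0,"ty":0,"tz":0,"roll":0,"fingers":0}
    - {"tx":0,"ty":0,"tz":0,"roll":0,"fingers":0}
    - {"tx":0,"ty":0,"tz":0,"roll":0,"fingers":0}
    - {"tx":0,"ty":0,"tz":0,"roll":0,"fingers":0}

```text
time_s: 35.2
eef_pos: [0.5222, 0.1529, 0.212]
tool_rot: [-2.141, -2.299, -0.0]
force: [0.2, 1.0, -1.1]
gripper_width: 0.111
finger_force: 30.0
```

Run:
```python
from h import *
st()
print(manip.read_state()["torque"])
```

```text
t 35.2 tcp [0.5222 0.1529 0.212 ] yaw 4.1 F [ 0.22  1.   -1.09] w 9.8 ff 30.0 q7 -0.15
[-0.01483731 -0.00525284  0.02765095]
```

move_arm:
  plan:
    - {"tx":0.01,"ty":0,"tz":-0.03,"roll":0,"fingers":0}
    - {"tx":0,"ty":0,"tz":0,"roll":0,"fingers":0}
    - {"tx":0,"ty":0,"tz":0,"roll":0,"fingers":0}
    - {"tx":0,"ty":0,"tz":0,"roll":0,"fingers":0}
    - {"tx":0,"ty":0,"tz":0,"roll":0,"fingers":0}
    - {"tx":0,"ty":0,"tz":0,"roll":0,"fingers":0}
    - {"tx":0,"ty":0,"tz":0,"roll":0,"fingers":0}
    - {"tx":0,"ty":0,"tz":0,"roll":0,"fingers":0}

```text
time_s: 36.0
eef_pos: [0.5229, 0.153, 0.2116]
tool_rot: [2.14, 2.299, 0.002]
force: [-0.3, 0.6, 5.8]
gripper_width: 0.107
finger_force: 30.0
```

Run:
```python
from h import *
st()
print(manip.read_state()["torque"])
```

```text
t 36.0 tcp [0.5229 0.153  0.2116] yaw 4.1 F [-0.28  0.6   5.84] w 9.5 ff 30.0 q7 -0.15
[-0.13000049  0.19659551 -0.02440408]
```

move_arm:
  plan:
    - {"tx":0,"ty":0,"tz":0.035,"roll":0,"fingers":0}
    - {"tx":-0.015,"ty":0,"tz":0,"roll":0,"fingers":0}
    - {"tx":0,"ty":0,"tz":0,"roll":0,"fingers":0}
    - {"tx":0,"ty":0,"tz":0,"roll":0,"fingers":0.17}
    - {"tx":0,"ty":0,"tz":0,"roll":0,"fingers":0.24}
    - {"tx":0,"ty":0,"tz":0,"roll":0,"fingers":0.3}
    - {"tx":0,"ty":0,"tz":0,"roll":0,"fingers":0.36}
    - {"tx":0,"ty":0,"tz":0,"roll":0,"fingers":0.41}

```text
time_s: 36.8
eef_pos: [0.5221, 0.1529, 0.2122]
tool_rot: [-2.14, -2.3, -0.0]
force: [-0.6, 0.6, -0.6]
gripper_width: 0.401
finger_force: 0.0
```

move_arm:
  plan:
    - {"tx":-0.05,"ty":-0.003,"tz":0,"roll":0,"fingers":0.41}
    - {"tx":-0.1,"ty":-0.007,"tz":-0.01,"roll":0,"fingers":0.41}
    - {"tx":-0.1,"ty":-0.007,"tz":-0.01,"roll":0,"fingers":0.41}
    - {"tx":-0.1,"ty":-0.007,"tz":-0.01,"roll":0,"fingers":0.41}
    - {"tx":-0.1,"ty":-0.007,"tz":-0.01,"roll":0,"fingers":0.41}
    - {"tx":-0.1,"ty":-0.007,"tz":-0.01,"roll":0,"fingers":0.41}
    - {"tx":-0.1,"ty":-0.007,"tz":-0.01,"roll":0,"fingers":0.41}
    - {"tx":-0.1,"ty":-0.007,"tz":-0.01,"roll":0,"fingers":0.41}

```text
time_s: 37.6
eef_pos: [0.4993, 0.1513, 0.21]
tool_rot: [-2.14, -2.3, -0.0]
force: [1.0, 0.8, -0.1]
gripper_width: 0.412
finger_force: 0.0
```

move_arm:
  plan:
    - {"tx":-0.1,"ty":-0.007,"tz":-0.01,"roll":0,"fingers":0.41}
    - {"tx":-0.1,"ty":-0.007,"tz":-0.01,"roll":0,"fingers":0.41}
    - {"tx":-0.1,"ty":-0.007,"tz":-0.01,"roll":0,"fingers":0.41}
    - {"tx":-0.1,"ty":-0.007,"tz":-0.01,"roll":0,"fingers":0.41}
    - {"tx":-0.07,"ty":-0.005,"tz":0,"roll":0,"fingers":0.41}
    - {"tx":-0.05,"ty":-0.003,"tz":0,"roll":0,"fingers":0.41}
    - {"tx":-0.05,"ty":-0.003,"tz":0,"roll":0,"fingers":0.41}
    - {"tx":-0.05,"ty":-0.003,"tz":0,"roll":0,"fingers":0.41}

```text
time_s: 38.4
eef_pos: [0.4809, 0.15, 0.2089]
tool_rot: [2.14, 2.299, 0.0]
force: [-0.2, -0.1, -0.5]
gripper_width: 0.408
finger_force: 0.1
```

move_arm:
  plan:
    - {"tx":-0.05,"ty":-0.003,"tz":0,"roll":0,"fingers":0.41}
    - {"tx":-0.05,"ty":-0.003,"tz":0,"roll":0,"fingers":0.41}
    - {"tx":-0.05,"ty":-0.003,"tz":0,"roll":0,"fingers":0.41}
    - {"tx":-0.05,"ty":-0.003,"tz":0,"roll":0,"fingers":0.41}
    - {"tx":-0.05,"ty":-0.003,"tz":0,"roll":0,"fingers":0.41}
    - {"tx":-0.05,"ty":-0.003,"tz":0,"roll":0,"fingers":0.41}
    - {"tx":-0.05,"ty":-0.003,"tz":0,"roll":0,"fingers":0.41}
    - {"tx":-0.05,"ty":-0.003,"tz":0,"roll":0,"fingers":0.41}

```text
time_s: 39.2
eef_pos: [0.4689, 0.1493, 0.2089]
tool_rot: [2.14, 2.299, 0.0]
force: [-0.6, -0.4, 0.4]
gripper_width: 0.411
finger_force: 0.0
```

Run:
```python
from h import *
st()
print(manip.read_state()["torque"])
```

```text
t 39.2 tcp [0.4689 0.1493 0.2089] yaw 4.1 F [-0.59 -0.41  0.42] w 36.1 ff 0.0 q7 -0.24
[-0.04155528  0.0143927   0.01421882]
```

move_arm:
  plan:
    - {"tx":-0.05,"ty":-0.003,"tz":0,"roll":0,"fingers":0.41}
    - {"tx":-0.05,"ty":-0.003,"tz":0,"roll":0,"fingers":0.41}
    - {"tx":-0.05,"ty":-0.003,"tz":0,"roll":0,"fingers":0.41}
    - {"tx":-0.05,"ty":-0.003,"tz":0,"roll":0,"fingers":0.41}
    - {"tx":-0.05,"ty":-0.003,"tz":0,"roll":0,"fingers":0.41}
    - {"tx":-0.03,"ty":0,"tz":0,"roll":0,"fingers":0.41}
    - {"tx":0,"ty":0,"tz":0,"roll":0,"fingers":0.41}
    - {"tx":0,"ty":0,"tz":0,"roll":0,"fingers":0.41}

```text
time_s: 40.0
eef_pos: [0.4606, 0.1489, 0.2089]
tool_rot: [2.14, 2.3, 0.0]
force: [-0.4, 0.1, 0.6]
gripper_width: 0.415
finger_force: 0.0
```

move_arm:
  plan:
    - {"tx":0,"ty":0,"tz":0.2,"roll":0,"fingers":0.41}
    - {"tx":0,"ty":0,"tz":0.4,"roll":0,"fingers":0.41}
    - {"tx":0,"ty":0,"tz":0.7,"roll":0,"fingers":0.41}
    - {"tx":0,"ty":0,"tz":0.8,"roll":0,"fingers":0.41}
    - {"tx":0,"ty":-0.5,"tz":0.5,"roll":0,"fingers":0.41}
    - {"tx":0,"ty":-0.8,"tz":0,"roll":0,"fingers":0.41}
    - {"tx":0,"ty":-0.9,"tz":0,"roll":0,"fingers":0.41}
    - {"tx":0,"ty":-0.9,"tz":0,"roll":0,"fingers":0.41}

```text
time_s: 40.8
eef_pos: [0.4609, 0.0549, 0.2881]
tool_rot: [2.14, 2.299, 0.002]
force: [0.8, 0.1, -0.6]
gripper_width: 0.412
finger_force: 0.0
```

move_arm:
  plan:
    - {"tx":0,"ty":-0.9,"tz":0,"roll":0,"fingers":0.41}
    - {"tx":0,"ty":-0.9,"tz":0,"roll":0,"fingers":0.41}
    - {"tx":0,"ty":-0.9,"tz":0,"roll":0,"fingers":0.41}
    - {"tx":0,"ty":-0.9,"tz":0,"roll":0,"fingers":0.41}
    - {"tx":0,"ty":-0.9,"tz":0,"roll":0,"fingers":0.41}
    - {"tx":0,"ty":-0.9,"tz":0,"roll":0,"fingers":0.41}
    - {"tx":0,"ty":-0.9,"tz":0,"roll":0,"fingers":0.41}
    - {"tx":0,"ty":0,"tz":0,"roll":0,"fingers":0.41}

```text
time_s: 41.6
eef_pos: [0.4603, -0.1371, 0.2881]
tool_rot: [2.146, 2.292, 0.001]
force: [0.5, 0.2, -0.1]
gripper_width: 0.409
finger_force: 0.0
```

Run:
```python
from h import *
st()
s,t=manip.get_image("side"),manip.get_image("top");np.save("side8.npy",s);np.save("top8.npy",t)
im=t.astype(int)
for r in range(184,242):
    print(r,"".join("o" if p[0]-p[2]>95 and p[0]>110 else "r" if p[0]-p[2]>45 else ("." if p.sum()<125 else "g" if p.sum()<230 else "W") for p in im[r,98:195]))
```

```text
t 41.6 tcp [ 0.4603 -0.1371  0.2881] yaw 3.75 F [ 0.48  0.22 -0.07] w 36.0 ff 0.0 q7 0.29
184 rrrrrrrrrrrrrrrrrrrrrrrrrrrrrrrrrrrrrrrrrrrrrrrrrrrrrrrrrrrrrrrrrrrrrrrrrrrrrrrrrrrrrrrrrrrrrrrrr
185 rrrrrrrrrrrrrrrrrrrrrrrrrrrrrrrrrrrrrrrrrrrrrrrrrrrrrrrrrrrrrrrrrrrrrrrrrrrrrrrrrrrrrrrrrrrrrrrrr
186 rrrrrrrrrrrrrrrrrrrrrrrrrrrrrrrrrrrrrrrrrrrrrrrrrrrrrrrrrrrrrrrrrrrrrrrrroooooooooooooooor.rrrrrr
187 rrrrrrrrrrrrrrrrrrrrrrrrrrrrrrrrrrrrrrrrrrrrrrrrrrrrrrrrroooooooooooooooooooooooooooooooorgrrrrrr
188 rrrrrrrrrrrrrrrrrrrrrrrrrrrrrrrrrrrrrrrrrrroroooooooooooooooooooooooooooorrrrrrrrrrrrrrrrrgrrrrrr
189 rrrrrrrrrrrrrrrrrrrrrrrrrrrrrrroooooooooooooooooooooooooooorrrrrrrrrrrrrrrrrrrrrrrrrrWWWgr.rrrrrr
190 rrrrrrrrrrrrrrrrrrrrrrrrrroooooooooooooooooorrrrrrrrrrrrrrrrrrrrrrrrrrrrrrrrrrrrrrrrrWWWg..rrrrrr
191 rrrrrrrrrrrrrrrrrrrrrrrrrroooorrrrrrrrrrrrrrrrrrrrrrrrrrrrrrrrrrrrrrrrrrrrrrrrrrrrrorWWWW..rrrrrr
192 rrrrrrrrrrrrrrrrrrrrrrrrrrrrrrrrrrrrrrrrrrrrrrrrrrrrrrrrrrrrrrrrrrrrrrrrrrrrrrrrrrrrrWWWW..rrrrrr
193 rrrrrrrrrrrrrrrrrrggggrrrrrrrrrrrrrrrrrrrrrrrrrrrrrrrrrrrrrrrrrrrrrrrrrrrrrrrrrrrrrrrWWW
[... 4205 characters left out ...]
rrrrrrrrrrrrrrrrrrrrrrrrrrrrrrrrrrrrrrrrrrrrrrrrrrrrrrrrrrrrrrrrrrrrrrrrrrrrrrrrrrrrrrrr
236 rrrrrrrrrrrrrrrrrrrrrrrrrrrrrrorrrrrrrrrrrrrrrrrrrrrrrrrrrrrrrrrrrrrrrrrrrrrrrrrrrrrrrrrrrrrrrrrr
237 rrrrrrrrrrrrrrrrrrrrrrrrrrrooooorrrrrrrrrrrrrrrrrrrrrrrrrrrrrrrrrrrrrrrrrrrrrrrrrrrrrrrrrrrrrrrrr
238 rrrrrrrrrrrrrrrrrrrrrrrrrrrroooorrrrrrrrrrrrrrrrrrrrrrrrrrrrrrrrrrrrrrrrrrrrrrrrrrrrrrrrrrrrrrrrr
239 rrrrrrrrrrrrrrrrrrrrrrrrrrrrrrrrrrrrrrrrrrrrrrrrrrrrrrrrrrrrrrrrrrrrrrrrrrrrrrrrrrrrrrrrrrrrrrrrr
240 rrrrrrrrrrrrrrrrrrrrrrrrrrrrrrrrrrrrrrrrrrrrrrrrrrrrrrrrrrrrrrrrrrrrrrrrrrrrrrrrrrrrrrrrrrrrrrrrr
241 rrrrrrrrrrrrrrrrrrrrrrrrrrrrrrrrrrrrrrrrrrrrrrrrrrrrrrrrrrrrrrrrrrrrrrrrrrrrrrrrrrrrrrrrrrrrrrrrr
```

Run:
```python
from h import *
w=np.radians(4.1);c,s=np.cos(np.radians(20)),np.sin(np.radians(20))
h=np.array([np.cos(w),np.sin(w),0]);Y=np.array([-np.sin(w),np.cos(w),0]);k=np.array([0,0,1.])
ex=c*h+s*k;ez=-s*h+c*k;O=np.array([.4807,.149,.046])
R=lambda n,x,y,z:tuple((proj(n,O+x*ex+y*Y+z*ez)-([98,0] if n=="top" else [0,0])).round(1))
print("footR/L",R("top",.048,-.026,0),R("top",.048,.026,0))
print("flatR",R("top",.048,-.063,.037),R("top",.048,-.063,.089),"flatL",R("top",.048,.063,.037),R("top",.048,.063,.089))
print("handle top R/L",R("top",.048,-.017,.192),R("top",.048,.017,.192),"headtop",R("top",.048,-.026,.126),R("top",.048,.026,.126))
print("sep topR/L front",R("top",.038,-.075,.16),R("top",.038,.075,.16), "footR",R("top",.038,-.075,0))
im=np.load("side8.npy").astype(int)
print("side: foot",R("side",.048,-.026,0),"flatR",R("side",.048,-.063,.037),R("side",.048,-.063,.089),"handle",R("side",.048,-.017,.192),"sep footR",R("side",.038,-.075,0),"sep topR",R("side",.038,-.075,.16))
a=np.load("top8.npy")
for r in (224,225,226,227): print(r,a[r,130:152].tolist()[4:20])
```

```text
footR/L (np.float64(64.3), np.float64(204.7)) (np.float64(45.6), np.float64(206.0))
flatR (np.float64(75.9), np.float64(207.0)) (np.float64(73.3), np.float64(211.9)) flatL (np.float64(29.4), np.float64(210.3)) (np.float64(24.9), np.float64(215.4))
handle top R/L (np.float64(48.5), np.float64(224.2)) (np.float64(34.2), np.float64(225.3)) headtop (np.float64(56.8), np.float64(216.7)) (np.float64(36.2), np.float64(218.1))
sep topR/L front (np.float64(74.8), np.float64(222.8)) (np.float64(13.9), np.float64(227.2)) footR (np.float64(82.2), np.float64(206.9))
side: foot (np.float64(195.3), np.float64(129.8)) flatR (np.float64(195.6), np.float64(129.6)) (np.float64(187.2), np.float64(117.3)) handle (np.float64(161.1), np.float64(80.3)) sep footR (np.float64(200.2), np.float64(142.6)) sep topR (np.float64(173.4), np.float64(104.3))
224 [[65, 52, 32], [72, 56, 33], [85, 71, 42], [89, 76, 46], [90, 79, 48], [92, 79, 48], [92, 80, 49], [101, 95, 59], [101, 94, 59], [103, 98, 60], [111, 111, 67], [113, 109, 65], [114, 107, 62], [110, 101, 59], [32, 22, 12], [38, 29, 18]]
225 [[115, 110, 64], [114, 107, 64], [119, 116, 69], [122, 122, 73], [121, 123, 79], [122, 123, 80], [123, 124, 80], [129, 132, 85], [128, 131, 85], [129, 133, 85], [135, 141, 89], [134, 136, 82], [137, 134, 80], [129, 123, 72], [30, 20, 12], [38, 31, 24]]
226 [[138, 136, 80], [135, 133, 78], [134, 132, 80], [134, 137, 83], [133, 139, 91], [133, 139, 91], [133, 139, 91], [133, 139, 90], [132, 138, 90], [133, 139, 89], [132, 138, 87], [132, 135, 82], [135, 134, 80], [126, 120, 71], [29, 20, 14], [40, 38, 33]]
227 [[135, 135, 80], [134, 132, 78], [133, 132, 80], [133, 137, 83], [132, 140, 90], [132, 139, 92], [133, 140, 92], [133, 140, 92], [133, 140, 91], [133, 140, 91], [132, 140, 89], [133, 138, 84], [135, 135, 82], [127, 123, 74], [56, 39, 21], [73, 53, 34]]
```

```bash
python3 -c "
from bench import manip
print(manip.job_done())"
```

```text
the job is handed in; nothing more can be done
None
```

I leaned the separator on the first blade and the other blade, handle up, on the separator, let go of both and handed the job in at about 42 s. The last top-view picture put both within about 3 mm of mid-width and flat, though the hand-in returned no verdict.

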